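Slip-test two forming blocks on the tilt board and keep the one that holds

ROBOT

A 6-joint arm with a two-finger parallel gripper is mounted at the origin on a cart in front of the work surface, level with it; the furniture and walls round the work are solid. World frame = base frame: x ahead of the robot, y to its left, z up, the work surface at z = 0. Lengths are in m, angles in degrees, forces in N, time in s.
With the tool pointing down it reaches from about 0.3 to 0.75 m from the base axis. Payload 8.5 kg.
Tool frame: the origin (TCP) lies at the very end of the fingers, on their centre line; the grasp point (between the pads) lies 19 mm behind it (hold_point_z is the distance from the TCP to the grasp point, in m); z points along the fingers, y is the direction in which the jaws open and shut (so a half turn about z gives the same grasp; the last joint's range is limited). The gripper opens to 85 mm and grips with 20 to 120 N. Pads are 22 mm wide; open, the fingers measure 114 mm over their backs; the gripper's body (76 mm by 85 mm) begins 54 mm behind the grasp point. The pads swing forward as they close: fully open they stand 13 mm farther back than shut.
Start: joints at [65.014, 21.807, 74.336, -0, 83.858, -12.336], TCP at [0.12, 0.537, 0.231] pointing down, gripper open.
Joint ranges: [-178.18, 178.18], [-50.72, 133.34], [12.68, 142.11], [-81.47, 261.47], [9.98, 163.14], [-165.26, 165.26]. Speed limits (degrees/s): [136.94, 136.94, 180, 180, 180, 180].

INTERFACE

Orientations are given as a 3x3 rotation matrix whose columns are the frame's x, y, z axes.
In Python, from rig import observe, get_image, close_job, hold_point_z gives the robot as it stands. The module is installed in compiled form; this text tells all that it offers.
- The arm moves only by the tool jog_arm, never from a script. Its arguments are lists of equal length, an entry for each row: "travel": the shift along the world's x, y, z in m, a list of three; "dr": the turn, a rotation vector about the world's x, y, z in rad, a list of three. In form: {"travel": [[x, y, z], ...], "dr": [[rx, ry, rz], ...]}. A call has 1 to 20 rows; each row shifts and turns the commanded pose from where the row before left it; what a row does not reach is not made up. A row lasts 1/12 s, in which the tool goes at most 41.7 mm and 7.16 degrees, less where a joint would pass 70% of its speed; a pose out of reach is approached as far as the arm can. A call with a gripper value outside its range is refused whole. "jaw" is the finger opening in m, from 0 to 0.0854, set as the call begins (left out, the last holds). The fingers move at their own pace and stop on an object; "newtons" is the grip in N (left out, the last holds). Time passes only in rows, so rows that do not move let the fingers close. It gives the time, the measured TCP pose, the force and the opening at its end, in the units of the state.
- observe(): the state, without advancing time (a new reading comes with each control period).
- get_image(name): name is "scene" or "top" or "wrist"; returns a dict with "color" (480x640x3 uint8, red, green, blue), "fovy" (degrees; the focal length in pixels is half the picture's height over the tangent of half this angle, whatever the lens; pixels are square), "cx", "cy" (the principal point, pixels), "R" (3x3) and "t" (3): a world point X has camera coordinates R X + t. Camera axes: x right, y down, z forward; pixel columns grow to the right and rows downward; lengths in m; the calibration is good to about 2 mm. A picture is of the moment at which its call begins. There is no depth.
- close_job(): hands the job in, once; it reports no verdict.
The state is a dict: "time_s": time; "q": joint angles; "qvel": joint speeds; "joint_efforts": joint torques, N m; "position": TCP position; "tool_rot": TCP orientation; "ft_force": force on the tool from outside, world axes, zero at the start; "wrist_torque": the same for the moment, N m; "grip_width": finger opening in m.
Only numpy, scipy, OpenCV 4.12 (cv2) and the standard library are available. Lean on these libraries where they do the work, as an engineer would, in place of code of your own. Each camera call takes 0.05 s, during which the arm holds its last target.

TASK

The rubber strips under these two beech forming blocks look alike, but one pair has gone hard and would let its block skid under the hammer. Stand both blocks on the lowered board of the slip tester, wholly behind the scribed line, then raise the board, which has a wooden bar for a handle, all the way to its stop. Leave the block that slides off lying in the catch tray, and set the one that holds, flat on its strips, in the small dark keep tray; do not disturb the ring clamp or the eraser.

Things in the scene. Friction and masses are not known exactly. Their poses are not given: they have to be found in the camera images.
- block_a_center (a point): Beech forming block, 85 x 55 x 42 mm high with its two black rubber strips (80 mm long, 4 mm high) underneath; about 0.16 kg. Point: its centre, 21 mm above what it stands on; x along the 85 mm, y across the 55 mm, z up. Strips' grip cannot be seen: one of the two blocks slides on the board from a tilt of 0.17 to 0.27 rad on, the other holds beyond 0.5 rad.
- block_b_center (a point): The other beech forming block, same look and size as block_a, point and axes likewise.
- slip_tester: Slip tester, fixed on the bench: plywood base 280 x 180 mm, catch tray at the end nearer the robot, next to it a hinged steel board 158 x 156 mm. Origin on the bench under the hinge axis; x level, from the tray to the bar end (uphill). Board lowered: top 32 mm above the bench, from 2 mm short of the axis (open edge to the tray, no stop) to 156 mm uphill.
- board (a joint): Tilt of the slip tester's board in rad: 0 lowered and level, 0.40 at its upper stop. The hinge is stiff: the board stays at whatever tilt it is left; raising it takes about 10 N upward at the bar.
- tester_hinge (a point): Middle of the slip tester's hinge axis, 24 mm above the bench, 8 mm below the lowered board's top; fixed. Axes as slip_tester: x level and uphill, y along the hinge axis.
- board_start (a point): Middle of the start line scribed across the board's top, 25 mm uphill of the hinge axis. Moves with the board: x uphill along it, y across, z square out of its top. A block set lengthwise uphill lies behind the line when its centre is 43 mm or more uphill of it; two fit side by side, 42 mm either side of the middle, their uphill ends then well clear of the lift bar.
- lift_bar (a point): Middle of the board's wooden lift bar: round, 12 mm thick, 84 mm long across the board, its axis 36 mm above the board's top on two steel posts (10 mm thick, 36 mm either side of the middle), 148 mm uphill of the hinge axis. Free underneath between the posts. Moves with the board, axes as board_start.
- catch_tray (a point): Middle of the floor of the catch tray at the foot of the board, 10 mm above the bench; inside 98 mm (uphill) by 164 mm, walls 36 mm high above the bench on three sides, open to the board. Same axes as tester_hinge; this point is 52 mm downhill of the hinge axis. Fixed.
- keep_floor (a point): Middle of the inner floor of the small dark wooden keep tray, 5 mm above the bench; inside 100 mm along its x and 74 mm along its y, walls 5 mm thick and 16 mm high above the bench. Stands fast on the bench.
- ring_clamp: Wooden ring clamp, 130 x 28 x 24 mm, lying on the bench; a bystander. Origin at the centre of its underside. It lies under the front end of the bench lamp's thick tube head, whose underside hangs only 230 mm above the bench (about x > 0.58 m, y < -0.24 m): come to the far blocks and the bar from the robot's side, not through there.
- eraser: Grey block eraser, 42 x 18 x 12 mm, lying on the bench; a bystander. Origin at the centre of its underside. (The dark wooden fence to the left of the tester is 60 to 85 mm high, about 20 mm thick and runs away from the robot near y = -0.02 m: carry things over it.)

How it is judged (in metres and radians):
On the way, in this order (a step that is already met when the one before it is completed fails the run):
1. Both blocks stand flat and let go on the lowered board, behind the start line (x of block_a_center in the frame of board_start between 0.033 and 0.1 m and y of block_a_center in the frame of board_start between -0.062 and 0.062 m and z of block_a_center in the frame of board_start between 0.014 and 0.028 m and angle between the z axis of each of block_a_center, block_b_center and the z axis of board_start, either way round below 0.1 rad and x of block_b_center in the frame of board_start between 0.033 and 0.1 m and y of block_b_center in the frame of board_start between -0.062 and 0.062 m and z of block_b_center in the frame of board_start between 0.014 and 0.028 m and contact force between the fingers and block_a below 0.2 N and contact force between the fingers and block_b below 0.2 N and value of joint board below 0.03 rad), for 0.2 s.
2. The board is up at its stop; one block has slid into the catch tray and the other still stands on the board (value of joint board above 0.355 rad and ((x of block_a_center in the frame of catch_tray between -0.055 and 0.045 m and y of block_a_center in the frame of catch_tray between -0.085 and 0.085 m and z of block_a_center in the frame of catch_tray below 0.045 m and x of block_b_center in the frame of board_start between 0.033 and 0.1 m and y of block_b_center in the frame of board_start between -0.062 and 0.062 m and z of block_b_center in the frame of board_start between 0.014 and 0.028 m and angle between the z axis of block_b_center and the z axis of board_start, either way round below 0.1 rad) or (x of block_b_center in the frame of catch_tray between -0.055 and 0.045 m and y of block_b_center in the frame of catch_tray between -0.085 and 0.085 m and z of block_b_center in the frame of catch_tray below 0.045 m and x of block_a_center in the frame of board_start between 0.033 and 0.1 m and y of block_a_center in the frame of board_start between -0.062 and 0.062 m and z of block_a_center in the frame of board_start between 0.014 and 0.028 m and angle between the z axis of block_a_center and the z axis of board_start, either way round below 0.1 rad))), for 0.2 s.
At the end, for the whole second after the job is handed in: The block that slid lies in the catch tray (its centre within the tray), the block that held stands flat on the floor of the keep tray (centre within 20 mm of the tray's middle along each of its axes, upright within 0.08 rad), both let go and at rest. The board may be left at any tilt (((x of block_a_center in the frame of catch_tray between -0.055 and 0.045 m and y of block_a_center in the frame of catch_tray between -0.085 and 0.085 m and z of block_a_center in the frame of catch_tray below 0.045 m and x of block_b_center in the frame of keep_floor between -0.02 and 0.02 m and y of block_b_center in the frame of keep_floor between -0.02 and 0.02 m and z of block_b_center in the frame of keep_floor between 0.014 and 0.026 m and angle between block_b_center's own z axis and vertical below 0.08 rad) or (x of block_b_center in the frame of catch_tray between -0.055 and 0.045 m and y of block_b_center in the frame of catch_tray between -0.085 and 0.085 m and z of block_b_center in the frame of catch_tray below 0.045 m and x of block_a_center in the frame of keep_floor between -0.02 and 0.02 m and y of block_a_center in the frame of keep_floor between -0.02 and 0.02 m and z of block_a_center in the frame of keep_floor between 0.014 and 0.026 m and angle between block_a_center's own z axis and vertical below 0.08 rad)) and contact force between the fingers and block_a below 0.2 N and contact force between the fingers and block_b below 0.2 N and linear speed of each of block_a, block_b below 0.02 m/s); the robot touches nothing.
It fails at once if once the board is being raised, the robot touches a block that has slid past the start line or into the catch tray ((x of block_a_center in the frame of board_start below -0.005 m and x of block_a_center in the frame of catch_tray above -0.07 m and y of block_a_center in the frame of catch_tray between -0.095 and 0.095 m and z of block_a_center in the frame of catch_tray below 0.06 m and contact force between the fingers and block_a above 0.5 N and value of joint board above 0.1 rad) or (x of block_b_center in the frame of board_start below -0.005 m and x of block_b_center in the frame of catch_tray above -0.07 m and y of block_b_center in the frame of catch_tray between -0.095 and 0.095 m and z of block_b_center in the frame of catch_tray below 0.06 m and contact force between the fingers and block_b above 0.5 N and value of joint board above 0.1 rad)).
It fails at once if the ring clamp or the eraser is pushed more than 30 mm from its place (distance of any of ring_clamp, eraser from where it was at the start of the episode above 0.03 m).
It also fails if it takes over 70 s, if anything falls off the work surface, if the arm or the gripper's body presses on something with over 40 N, if the wrist force passes 120 N, or if a joint passes its speed limit or range.

## Working session

There is one attempt and no reset: what is moved stays moved. The work goes in short steps, Python scripts to look and compute and a tool call to move; the robot and the scene stay as the last step left them, time stands still between calls to the robot, and variables do not carry over. Pictures are saved under pics/ and viewed, and the job is handed in when it is done.

Besides the shell and the picture viewer there is one more tool, called after "Request:" in YAML: its name, and indented under it one key for each argument. jog_arm: Moves the arm, as the interface text tells. Its arguments: {"type":"object","properties":{"travel":{"type":"array"},"dr":{"type":"array"},"jaw":{"type":"number"},"newtons":{"type":"number"}},"required":["travel","dr"]}

```bash
mkdir -p pics
cat > h.py <<'E'
import numpy as np, cv2
from rig import observe, get_image, close_job, hold_point_z
def snap(n,f):
    im=get_image(n); cv2.imwrite('pics/'+f,im['color'][:,:,::-1]); 
    np.savez('pics/'+f[:-4],**{k:v for k,v in im.items()})
    return im
def ld(f): return dict(np.load('pics/'+f+'.npz'))
def ray(im,u,v):
    f=240/np.tan(np.radians(float(im['fovy']))/2)
    d=np.array([(u-im['cx'])/f,(v-im['cy'])/f,1]); R=im['R']
    return -R.T@im['t'], R.T@d
def onz(im,u,v,z):
    c,d=ray(im,u,v); return c+d*(z-c[2])/d[2]
def proj(im,X):
    f=240/np.tan(np.radians(float(im['fovy']))/2)
    p=im['R']@np.array(X)+im['t']; return np.array([im['cx']+f*p[0]/p[2], im['cy']+f*p[1]/p[2]])
E
python3 - <<'E'
from h import *
for n in ['scene','top','wrist']:
    im=snap(n,n+'0.png'); print(n,im['fovy'],im['cx'],im['cy'],-im['R'].T@im['t'])
s=observe(); print(s['time_s'],s['position'],s['tool_rot'],s['grip_width'],hold_point_z)
E
```

```text
scene 57.41430770091783 311.88350742166307 237.54030900420543 [0.24295115 0.38346341 0.72756351]
top 44.96008769579954 327.96305602450326 238.66094648665165 [ 0.3138718  -0.0905744   0.98543852]
wrist 65.23902008299551 323.8274359488008 239.07226044173152 [0.03939968 0.5538611  0.3736238 ]
0.15 [0.12035452 0.53645163 0.23083319] [[-9.75727442e-01  2.18987978e-01 -4.73032220e-04]
 [ 2.18988369e-01  9.75726894e-01 -1.05927802e-03]
 [ 2.29581108e-04 -1.13715518e-03 -9.99999327e-01]] 0.08539376257767359 0.0187
```

View pics/scene0.png

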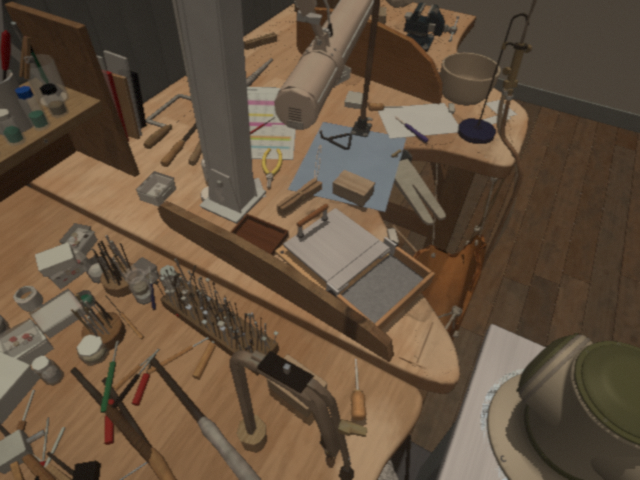

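View pics/top0.png

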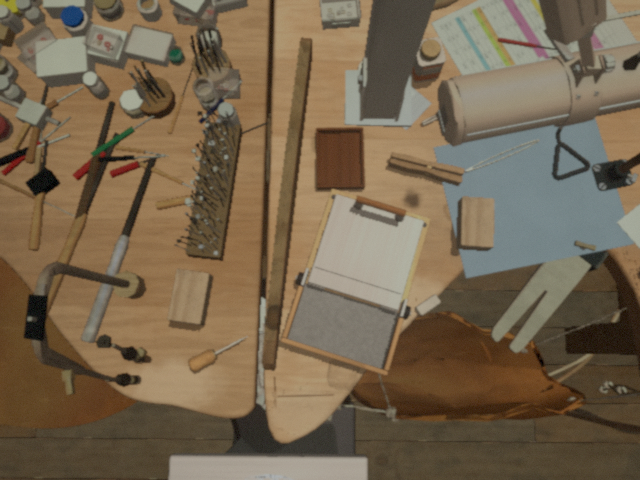

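View pics/wrist0.png

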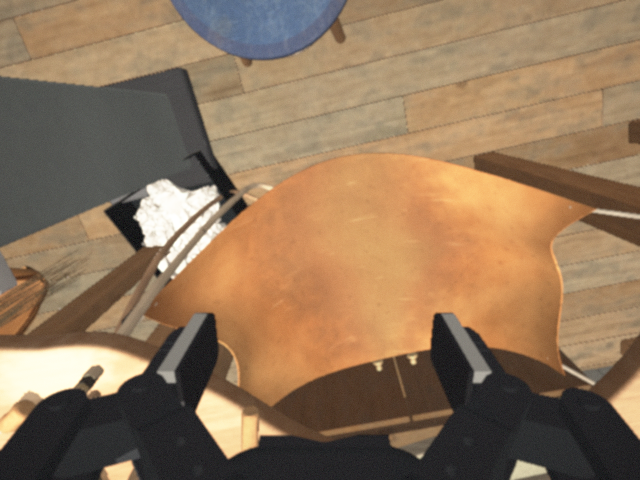

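The top view shows one block at about (190,298), left of the fence. The other is at (477,222) on the blue mat. The tester is centred near (357,280), the keep tray at (339,158), the ring clamp at (426,168) and the eraser at (428,304). I'll enlarge for corners.

Run:
```python
from h import *
a=cv2.imread('pics/top0.png')
c=a[120:380,260:510]; cv2.imwrite('pics/c1.png',cv2.resize(c,None,fx=2.3,fy=2.3,interpolation=cv2.INTER_CUBIC))
d=[(a[255:345,155:225],6),(a[180:265,440:515],6)]
o=[cv2.resize(x,(380,480),interpolation=cv2.INTER_CUBIC) for x,_ in d]
cv2.imwrite('pics/c2.png',np.hstack(o))
```

```text
(no output)
```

View pics/c1.png

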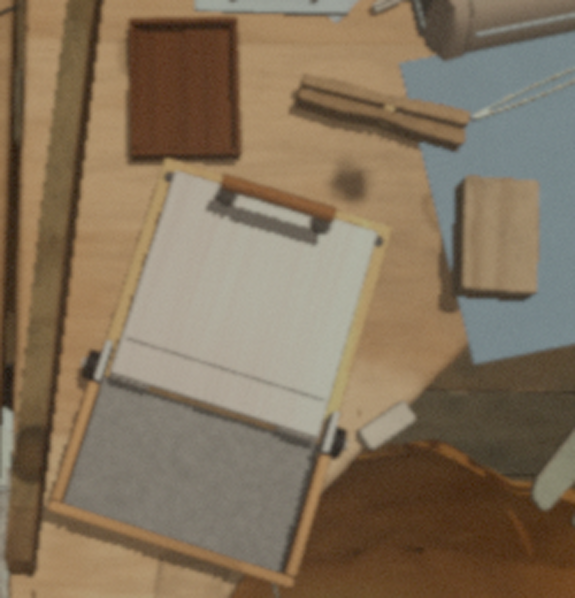

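View pics/c2.png

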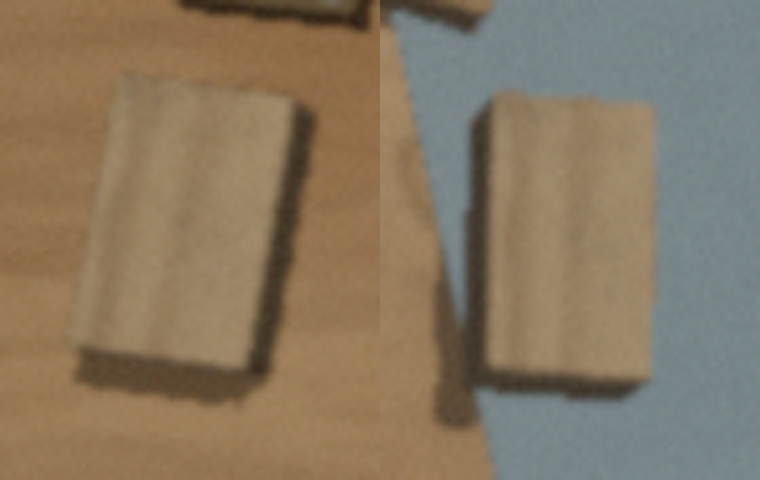

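Run:
```python
from h import *
im=ld('top0')
def show(name,px,z):
    P=np.array([onz(im,u,v,z) for u,v in px]); print(name); print(P[:,:2].round(4).tolist())
    return P
b1=[(155+u/5.4286,255+v/5.3333) for u,v in [(118,72),(297,100),(252,372),(72,345)]]
b2=[(440+(u-380)/5.0667,180+v/5.647) for u,v in [(490,95),(655,103),(650,380),(483,372)]]
for n,b in (('b1',b1),('b2',b2)):
    P=show(n,b,.042); print('c',P.mean(0)); print([np.linalg.norm(P[i]-P[(i+1)%4]).round(4) for i in range(4)])
    d=P[0]+P[1]-P[2]-P[3]; e=P[0]-P[1]+P[3]-P[2]
    print('yaw',np.degrees(np.arctan2(d[1],d[0])),np.degrees(np.arctan2(-e[0],e[1])))
c=lambda l:[(260+u/2.3,120+v/2.3) for u,v in l]
P=show('line',c([(125,338),(325,400)]),.032); print(P.mean(0))
P=show('bar',c([(223,180),(335,213)]),.068); print(P.mean(0))
P=show('boardcorners white: upL upR loR loL',c([(170,172),(384,240),(312,440),(108,378)]),.032)
P=show('base up',c([(167,160),(390,230)]),.02)
P=show('tray outer top',c([(50,507),(293,580)]),.036)
P=show('keep outer',c([(128,18),(237,18),(241,158),(130,159)]),.016);print(P.mean(0)); print([np.linalg.norm(P[i]-P[(i+1)%4]).round(4) for i in range(4)])
P=show('eraser',c([(358,433),(400,403),(416,417),(375,447)]),.012)
P=show('clamp',c([(302,75),(468,122),(460,146),(295,98)]),.024)
```

```text
b1
[[0.4458, 0.1527], [0.4377, 0.0983], [0.355, 0.1076], [0.3625, 0.1613]]
c [0.40027806 0.13000077 0.042     ]
[np.float64(0.055), np.float64(0.0832), np.float64(0.0543), np.float64(0.0837)]
yaw -6.146938198483681 -8.199266883495124
b2
[[0.5728, -0.319], [0.5709, -0.3738], [0.487, -0.3684], [0.4887, -0.3138]]
c [ 0.52985707 -0.34374381  0.042     ]
[np.float64(0.0548), np.float64(0.0841), np.float64(0.0546), np.float64(0.0842)]
yaw -3.6013300995392936 -1.8781215480158506
line
[[0.4523, -0.0725], [0.4091, -0.2162]]
[ 0.43070625 -0.14433238  0.032     ]
bar
[[0.5612, -0.1411], [0.538, -0.2204]]
[ 0.5495757  -0.18076766  0.068     ]
boardcorners white: upL upR loR loL
[[0.5765, -0.1039], [0.5269, -0.2611], [0.3805, -0.2065], [0.4232, -0.0607]]
base up
[[0.5891, -0.1018], [0.5372, -0.2679]]
tray outer top
[[0.3316, -0.0217], [0.2834, -0.1917]]
keep outer
[[0.7031, -0.0708], [0.7041, -0.1547], [0.5925, -0.1575], [0.5907, -0.0739]]
[ 0.64758189 -0.11425135  0.016     ]
[np.float64(0.0839), np.float64(0.1117), np.float64(0.0836), np.float64(0.1124)]
eraser
[[0.3874, -0.2425], [0.4095, -0.2736], [0.3994, -0.2851], [0.3774, -0.2547]]
clamp
[[0.6558, -0.2033], [0.6203, -0.3279], [0.6014, -0.3212], [0.6376, -0.1978]]
```

Run:
```python
from h import *
im=ld('scene0'); a=cv2.imread('pics/scene0.png'); s=2.0
def fr(c,yaw):
    y=np.radians(yaw); return np.array(c),np.array([np.cos(y),np.sin(y),0]),np.array([-np.sin(y),np.cos(y),0])
def box(f,x0,x1,y0,y1,z): 
    c,u,v=f; return [c+u*x+v*y+[0,0,z] for x,y in((x0,y0),(x1,y0),(x1,y1),(x0,y1))]
F={'b1':fr([.4003,.13,0],-7.2),'b2':fr([.5299,-.3437,0],-2.7),'t':fr([.4073,-.137,0],-17),'k':fr([.6476,-.1143,0],1)}
L=[box(F['b1'],-.0425,.0425,-.0275,.0275,.042),box(F['b2'],-.0425,.0425,-.0275,.0275,.042),
box(F['t'],-.002,.156,-.078,.078,.032),box(F['t'],.148,.148,-.042,.042,.068),box(F['t'],.025,.025,-.078,.078,.032),
box(F['t'],-.101,-.003,-.082,.082,.036),box(F['k'],-.055,.055,-.042,.042,.016)]
big=cv2.resize(a,None,fx=3,fy=3,interpolation=cv2.INTER_CUBIC)
for l in L:
    p=np.array([(proj(im,X)+.5)*3 for X in l]).astype(int); cv2.polylines(big,[p],True,(0,255,0),1)
cv2.imwrite('pics/o1.png',big[480:980,650:1350]); cv2.imwrite('pics/o2.png',big[1000:1400,650:1250])
```

```text
(no output)
```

View pics/o1.png

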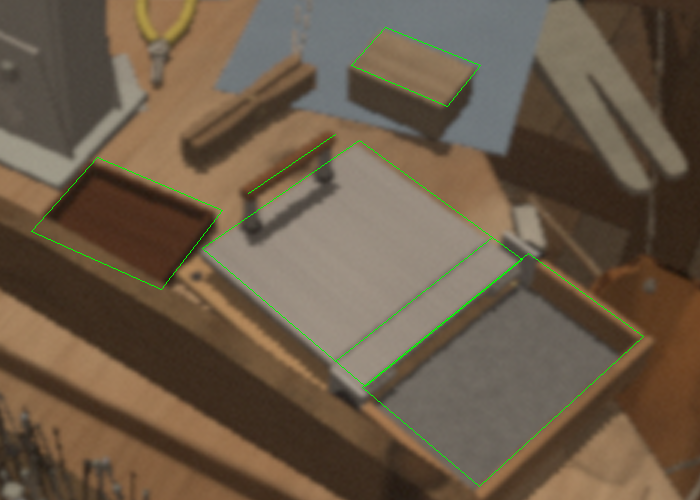

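View pics/o2.png

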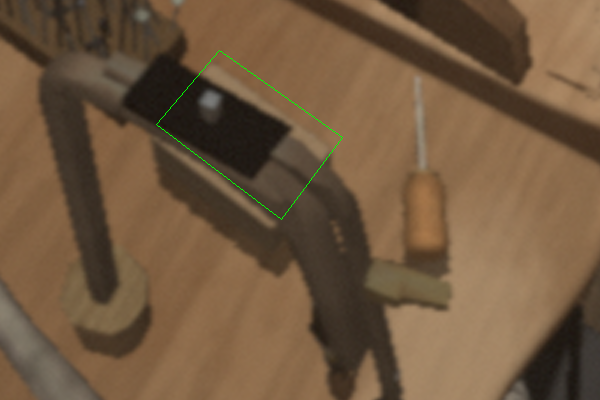

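The estimates overlay well on both blocks, the tester and the keep tray. An arched tool with a black plate, seen in the scene view at about (285,370), stands in front of the left block. I'll check its height and position.

Run:
```python
from h import *
A=ld('top0');B=ld('scene0')
def tri(p,q):
    c,d=ray(A,*p);e,f=ray(B,*q); s=np.linalg.lstsq(np.c_[d,-f],e-c,rcond=None)[0]
    return (c+d*s[0]).round(3),(e+f*s[1]).round(3)
print('plate centre',tri((37,315),(650/3+205/3,1000/3+115/3)))
print('knob',tri((128,284),(216.7+105/3,333.3+295/3)))
print('bend',tri((55,265),(216.7+65/3,333.3+75/3)))
```

```text
plate centre (array([0.352, 0.236, 0.321]), array([0.351, 0.236, 0.321]))
knob (array([0.421, 0.236, 0.027]), array([0.422, 0.236, 0.027]))
bend (array([0.414, 0.237, 0.288]), array([0.411, 0.236, 0.287]))
```

Request:
jog_arm:
  travel:
    - [0,0,0.032]
    - [0,0,0.032]
    - [0,0,0.032]
    - [0,0,0.032]
    - [0,0,0.032]
    - [0,0,0.03]
  dr:
    - [0,0,0]
    - [0,0,0]
    - [0,0,0]
    - [0,0,0]
    - [0,0,0]
    - [0,0,0]
  jaw: 0.075

```text
time_s: 0.65
position: [0.1202, 0.5363, 0.4231]
tool_rot: [[-0.976, 0.219, 0.0], [0.219, 0.976, 0.0], [-0.0, 0.0, -1.0]]
ft_force: [0.5, 0.3, -0.2]
grip_width: 0.0747
```

Request:
jog_arm:
  travel:
    - [0.02,-0.029,0]
    - [0.02,-0.029,0]
    - [0.02,-0.029,0]
    - [0.02,-0.029,0]
    - [0.02,-0.029,0]
    - [0.02,-0.029,0]
    - [0.02,-0.029,0]
    - [0.02,-0.029,0]
    - [0.02,-0.029,0]
    - [0.02,-0.029,0]
    - [0.02,-0.029,0]
    - [0.02,-0.029,0]
    - [0.02,-0.029,0]
    - [0.02,-0.029,0]
    - [0,0,0]
  dr:
    - [0,0,0.0068]
    - [0,0,0.0068]
    - [0,0,0.0068]
    - [0,0,0.0068]
    - [0,0,0.0068]
    - [0,0,0.0068]
    - [0,0,0.0068]
    - [0,0,0.0068]
    - [0,0,0.0068]
    - [0,0,0.0068]
    - [0,0,0.0068]
    - [0,0,0.0068]
    - [0,0,0.0068]
    - [0,0,0.0068]
    - [0,0,0]

```text
time_s: 1.9
position: [0.4031, 0.1267, 0.4201]
tool_rot: [[-0.991, 0.131, -0.002], [0.131, 0.991, -0.001], [0.002, -0.001, -1.0]]
ft_force: [-0.0, 0.7, 0.0]
grip_width: 0.075
```

Request:
jog_arm:
  travel:
    - [0,0,-0.032]
    - [0,0,-0.032]
    - [0,0,-0.032]
    - [0,0,-0.032]
    - [0,0,-0.032]
    - [0,0,-0.032]
    - [0,0,-0.032]
    - [0,0,-0.032]
    - [0,0,-0.032]
    - [0,0,-0.032]
    - [0,0,0]
  dr:
    - [0,0,0]
    - [0,0,0]
    - [0,0,0]
    - [0,0,0]
    - [0,0,0]
    - [0,0,0]
    - [0,0,0]
    - [0,0,0]
    - [0,0,0]
    - [0,0,0]
    - [0,0,0]

```text
time_s: 2.82
position: [0.3976, 0.1306, 0.0973]
tool_rot: [[-0.992, 0.125, -0.01], [0.125, 0.992, -0.0], [0.009, -0.001, -1.0]]
ft_force: [-0.6, 1.1, -1.1]
grip_width: 0.075
```

Run:
```python
from h import *
im=snap('wrist','w1.png'); print(observe()['position'])
```

```text
[0.39904227 0.13069778 0.09989872]
```

View pics/w1.png

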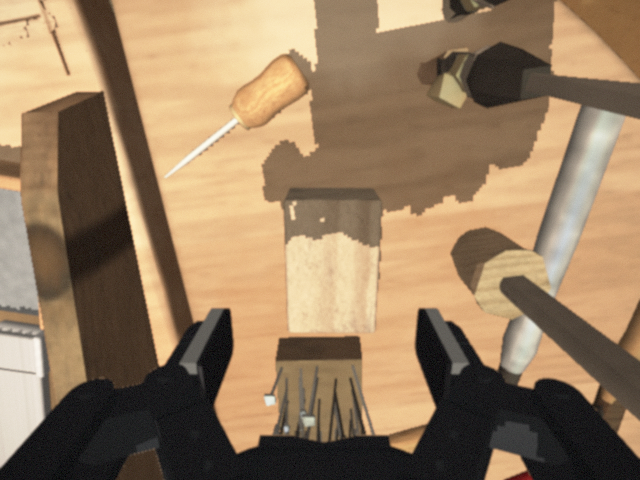

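Run:
```python
from h import *
im=ld('w1'); s=observe()
print(proj(im,s['position']),proj(im,[.4003,.13,.042]), -im['R'].T@im['t'])
print('top edges', [onz(im,u,v,.042)[:2].round(4) for u,v in [(287,200),(381,202),(377,332),(289,332)]])
```

```text
[327.02304399 319.70888647] [325.49100269 269.40827964] [0.31654899 0.14011338 0.24085261]
top edges [array([0.3574, 0.1144]), array([0.3649, 0.1647]), array([0.4451, 0.156 ]), array([0.4385, 0.1028])]
```

The wrist view shows the block centred between the jaws (corners about (287,200) to (377,332)), with a pin holder just beyond it. I'll grip slightly toward the robot side.

Request:
jog_arm:
  travel:
    - [-0.003,0.001,-0.02]
    - [-0.003,0.001,-0.02]
    - [0,0,-0.02]
    - [0,0,-0.02]
    - [0,0,-0.012]
    - [0,0,0]
    - [0,0,0]
  dr:
    - [0,0,0]
    - [0,0,0]
    - [0,0,0]
    - [0,0,0]
    - [0,0,0]
    - [0,0,0]
    - [0,0,0]

```text
time_s: 3.45
position: [0.3954, 0.1328, 0.0106]
tool_rot: [[-0.992, 0.125, 0.002], [0.125, 0.992, 0.0], [-0.002, 0.0, -1.0]]
ft_force: [0.9, 0.3, -0.2]
grip_width: 0.075
```

Request:
jog_arm:
  travel:
    - [0,0,0]
    - [0,0,0]
    - [0,0,0]
    - [0,0,0]
    - [0,0,0]
    - [0,0,0]
    - [0,0,0]
  dr:
    - [0,0,0]
    - [0,0,0]
    - [0,0,0]
    - [0,0,0]
    - [0,0,0]
    - [0,0,0]
    - [0,0,0]
  jaw: 0.03
  newtons: 40

```text
time_s: 4.03
position: [0.3955, 0.1328, 0.0108]
tool_rot: [[-0.992, 0.125, 0.003], [0.125, 0.992, 0.0], [-0.003, 0.001, -1.0]]
ft_force: [-0.8, 0.7, 8.7]
grip_width: 0.0544
```

Request:
jog_arm:
  travel:
    - [0,0,0.02]
    - [0,0,0.03]
    - [0,0,0.03]
    - [0,0,0.03]
    - [0,0,0.03]
    - [0,0,0.01]
    - [0,0,0]
  dr:
    - [0,0,0]
    - [0,0,0]
    - [0,0,0]
    - [0,0,0]
    - [0,0,0]
    - [0,0,0]
    - [0,0,0]

```text
time_s: 4.62
position: [0.3955, 0.1328, 0.1625]
tool_rot: [[-0.992, 0.125, 0.007], [0.125, 0.992, 0.0], [-0.007, 0.001, -1.0]]
ft_force: [-0.2, -0.3, -2.5]
grip_width: 0.0538
```

Run:
```python
from h import *
im=snap('wrist','w2.png'); print(observe()['position'])
```

```text
[0.39465751 0.13267037 0.16064797]
```

View pics/w2.png

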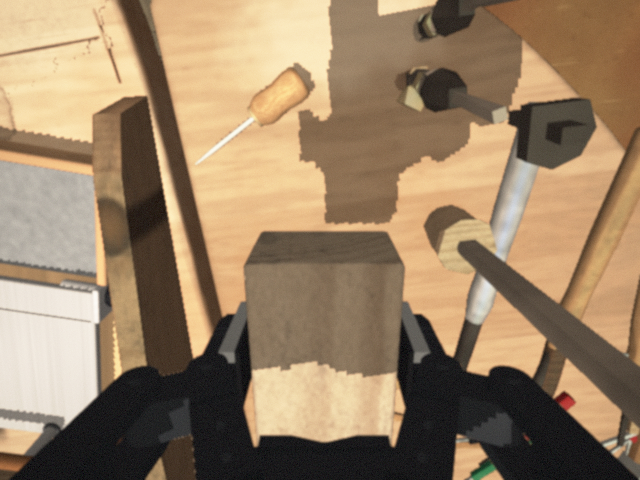

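Run:
```python
from h import *
im=ld('w2'); p=np.array([.39466,.13267,.16065])
z=.1606+.0312
P=[onz(im,u,v,z) for u,v in [(247,263),(403,263)]]; print(P, np.linalg.norm(P[0]-P[1]))
u=np.array([.992,-.125,0]); print('offset of centre along u', (np.mean(P,0)-p)@u+.0425)
```

```text
[array([0.35637784, 0.11129997, 0.1918    ]), array([0.36279022, 0.16182159, 0.1918    ])] 0.05092694194745481
offset of centre along u 0.007218291739045875
```

Request:
jog_arm:
  travel:
    - [0.011,-0.031,0]
    - [0.011,-0.031,0]
    - [0.011,-0.031,0]
    - [0.011,-0.031,0]
    - [0.011,-0.031,0]
    - [0.011,-0.031,0]
    - [0.011,-0.031,0]
    - [0.0105,-0.031,0]
    - [0,0,-0.02]
    - [0,0,-0.02]
    - [0,0,-0.02]
    - [0,0,0]
    - [0,0,0]
  dr:
    - [0,0,-0.0214]
    - [0,0,-0.0214]
    - [0,0,-0.0214]
    - [0,0,-0.0214]
    - [0,0,-0.0214]
    - [0,0,-0.0214]
    - [0,0,-0.0214]
    - [0,0,-0.0214]
    - [0,0,0]
    - [0,0,0]
    - [0,0,0]
    - [0,0,0]
    - [0,0,0]

```text
time_s: 5.75
position: [0.4812, -0.115, 0.0982]
tool_rot: [[-0.956, 0.293, -0.003], [0.293, 0.956, 0.002], [0.004, 0.001, -1.0]]
ft_force: [-0.1, 0.2, -1.2]
grip_width: 0.054
```

Run:
```python
from h import *
im=snap('scene','s3.png');im=snap('top','t3.png'); print(observe()['position'])
a=cv2.imread('pics/s3.png')[150:350,200:460];b=cv2.imread('pics/t3.png')[150:350,250:510]
cv2.imwrite('pics/c3.png',cv2.resize(np.vstack([a,b]),None,fx=1.5,fy=1.5) if 0 else cv2.resize(np.hstack([a,b]),None,fx=1.5,fy=1.5))
```

```text
[ 0.48222109 -0.11538603  0.09993252]
```

View pics/c3.png

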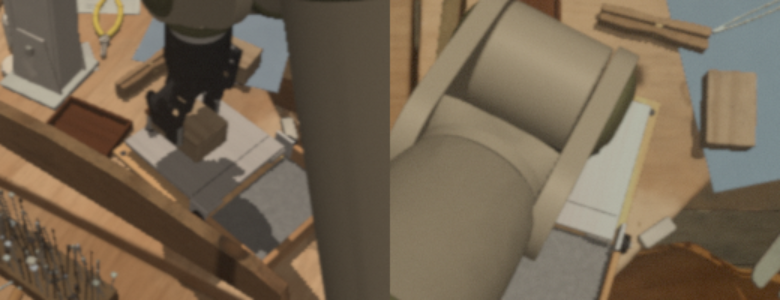

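The block hangs level over the board's left half, so I'm lowering it.

Request:
jog_arm:
  travel:
    - [0,0,-0.02]
    - [0,0,-0.015]
    - [0,0,-0.01]
    - [0,0,-0.006]
    - [0,0,-0.003]
    - [0,0,0]
    - [0,0,0]
  dr:
    - [0,0,0]
    - [0,0,0]
    - [0,0,0]
    - [0,0,0]
    - [0,0,0]
    - [0,0,0]
    - [0,0,0]

```text
time_s: 6.43
position: [0.4821, -0.1153, 0.0469]
tool_rot: [[-0.956, 0.292, 0.001], [0.292, 0.956, -0.001], [-0.001, -0.0, -1.0]]
ft_force: [-3.7, 0.6, 6.7]
grip_width: 0.0541
```

Request:
jog_arm:
  travel:
    - [0,0,0]
    - [0,0,0]
    - [0,0,0]
    - [0,0,0]
    - [0,0,0.02]
    - [0,0,0.03]
    - [0,0,0.03]
    - [0,0,0.03]
    - [0,0,0.02]
    - [0,0,0]
  dr:
    - [0,0,0]
    - [0,0,0]
    - [0,0,0]
    - [0,0,0]
    - [0,0,0]
    - [0,0,0]
    - [0,0,0]
    - [0,0,0]
    - [0,0,0]
    - [0,0,0]
  jaw: 0.064

```text
time_s: 7.27
position: [0.4835, -0.1161, 0.1795]
tool_rot: [[-0.956, 0.292, 0.007], [0.292, 0.956, -0.004], [-0.008, -0.001, -1.0]]
ft_force: [1.1, -0.8, -0.1]
grip_width: 0.064
```

Run:
```python
from h import *
im=snap('wrist','w4.png'); print(observe()['position'])
```

```text
[ 0.48270195 -0.11570146  0.17714935]
```

View pics/w4.png

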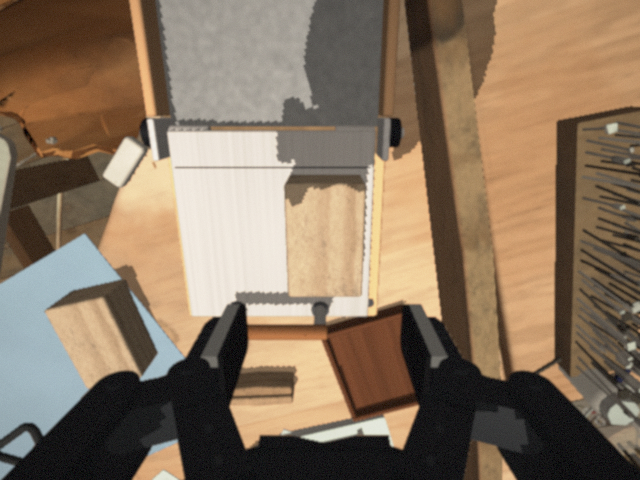

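```bash
cat >> h.py <<'E'
yw=np.radians(-17); U=np.array([np.cos(yw),np.sin(yw),0]);V=np.array([-np.sin(yw),np.cos(yw),0]); S=np.array([.4309,-.1443,.032])
def bs(P): return np.round([(P-S)@U,(P-S)@V],4)
E
python3 - <<'E'
from h import *
im=ld('w4')
for n,z,l in [('block top',.074,[(286,186),(364,186),(363,297),(289,295)]),('line',.032,[(175,168),(373,167)]),('bar?',.068,[(250,330),(326,330)]),('board corners',.032,[(170,128),(377,130),(190,316),(371,304)]),('b2 top',.042,[(48,312),(124,281)])]:
    print(n,[bs(onz(im,*p,z)).tolist() for p in l])
print([onz(im,*p,.042).round(4)[:2] for p in [(48,312),(124,281)]])
E
```

```text
block top [[0.0077, 0.016], [0.0077, 0.068], [0.0906, 0.0701], [0.089, 0.0154]]
line [[0.0021, -0.0732], [0.0014, 0.0788]]
bar? [[0.1229, -0.0168], [0.1228, 0.0428]]
board corners [[-0.0274, -0.073], [-0.0259, 0.0806], [0.132, -0.0771], [0.1199, 0.0821]]
b2 top [[0.1222, -0.1934], [0.0931, -0.1235]]
[array([ 0.4912, -0.3649]), array([ 0.4838, -0.2896])]
```

Run:
```python
from h import *
A=ld('top0');B=ld('scene0')
for z in (.23,.27,.31): print(z,[onz(A,*p,z).round(3)[:2] for p in [(440,97),(450,140),(463,145),(600,118)]])
for z in (.23,.27): print(z,[onz(B,*p,z).round(3)[:2] for p in [(280,108),(295,122),(318,118),(330,100)]])
s=observe();print(s['q'])
```

```text
0.23 [array([ 0.665, -0.248]), array([ 0.602, -0.26 ]), array([ 0.595, -0.278]), array([ 0.637, -0.47 ])]
0.27 [array([ 0.646, -0.24 ]), array([ 0.587, -0.251]), array([ 0.58 , -0.268]), array([ 0.619, -0.449])]
0.31 [array([ 0.628, -0.231]), array([ 0.571, -0.242]), array([ 0.565, -0.258]), array([ 0.602, -0.429])]
0.23 [array([ 0.68 , -0.268]), array([ 0.628, -0.242]), array([ 0.596, -0.277]), array([ 0.606, -0.346])]
0.27 [array([ 0.645, -0.216]), array([ 0.597, -0.191]), array([ 0.568, -0.223]), array([ 0.577, -0.288])]
[-2.71730368e+01  1.92171362e+01  8.80763626e+01  1.94676722e-03
  7.24493201e+01 -1.00171831e+02]
```

Request:
jog_arm:
  travel:
    - [-0.0066,-0.0268,0]
    - [-0.0066,-0.0268,0]
    - [-0.0066,-0.0268,0]
    - [-0.0066,-0.0268,0]
    - [-0.0066,-0.0268,0]
    - [-0.0066,-0.0268,0]
    - [-0.0066,-0.0268,0]
    - [-0.0066,-0.0268,0]
    - [0,0,-0.01]
    - [0,0,-0.01]
    - [0,0,-0.01]
    - [0,0,-0.01]
    - [0,0,0]
  dr:
    - [0,0,0.03125]
    - [0,0,0.03125]
    - [0,0,0.03125]
    - [0,0,0.03125]
    - [0,0,0.03125]
    - [0,0,0.03125]
    - [0,0,0.03125]
    - [0,0,0.03125]
    - [-0.003,-0.065,0]
    - [-0.003,-0.065,0]
    - [-0.003,-0.065,0]
    - [-0.003,-0.065,0]
    - [0,0,0]
  jaw: 0.078

```text
time_s: 8.4
position: [0.427, -0.3284, 0.1322]
tool_rot: [[-0.966, 0.049, 0.255], [0.049, 0.999, -0.007], [-0.255, 0.006, -0.967]]
ft_force: [-0.2, -0.0, 0.6]
grip_width: 0.0781
```

Run:
```python
from h import *
im=snap('wrist','w5.png'); s=observe();print(s['position'],s['tool_rot'].round(3)); print(proj(im,[.53,-.344,.042]))
for dx in(-.0425,.0425):
  for dy in (-.0275,.0275):
    print(proj(im,[.53+dx*.9989+dy*.047,-.344-dx*.047+dy*.9989,.042]))
```

```text
[ 0.42775338 -0.32912734  0.1336039 ] [[-0.966  0.048  0.254]
 [ 0.048  0.999 -0.009]
 [-0.254  0.004 -0.967]]
[311.39262413 326.36971527]
[272.06490026 285.17791771]
[348.2522278  284.79319008]
[279.98295037 361.79888331]
[344.87074413 361.43464673]
```

View pics/w5.png

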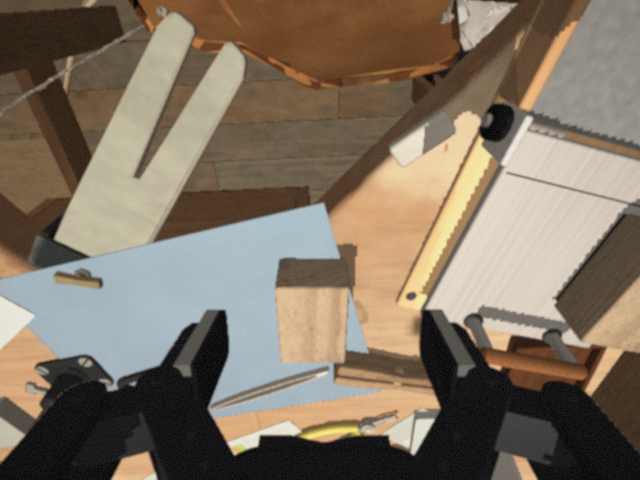

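The block's corners at about (277,286) to (345,362) match the prediction, so I'm going in to grasp it.

Request:
jog_arm:
  travel:
    - [0.02,-0.003,-0.02]
    - [0.02,-0.003,-0.02]
    - [0.02,-0.003,-0.02]
    - [0.02,-0.003,-0.02]
    - [0.012,-0.0015,-0.02]
    - [0,0,-0.014]
    - [0,0,-0.005]
    - [0,0,0]
    - [0,0,0]
  dr:
    - [0,0,0]
    - [0,0,0]
    - [0,0,0]
    - [0,0,0]
    - [0,0,0]
    - [0,0,0]
    - [0,0,0]
    - [0,0,0]
    - [0,0,0]

```text
time_s: 9.2
position: [0.5214, -0.3434, 0.0169]
tool_rot: [[-0.965, 0.047, 0.257], [0.045, 0.999, -0.012], [-0.257, -0.0, -0.966]]
ft_force: [-0.8, 1.4, -0.2]
grip_width: 0.078
```

Request:
jog_arm:
  travel:
    - [0,0,0]
    - [0,0,0]
    - [0,0,0]
    - [0,0,0]
    - [0,0,0]
    - [0,0,0]
    - [0,0,0]
  dr:
    - [0,0,0]
    - [0,0,0]
    - [0,0,0]
    - [0,0,0]
    - [0,0,0]
    - [0,0,0]
    - [0,0,0]
  jaw: 0.03

```text
time_s: 9.78
position: [0.5214, -0.3438, 0.0177]
tool_rot: [[-0.965, 0.047, 0.259], [0.045, 0.999, -0.013], [-0.259, -0.001, -0.966]]
ft_force: [-1.9, 1.6, 6.3]
grip_width: 0.0549
```

Request:
jog_arm:
  travel:
    - [-0.005,0,0.02]
    - [-0.012,0,0.025]
    - [-0.013,0,0.025]
    - [-0.013,0,0.025]
    - [-0.012,0,0.025]
    - [-0.012,0,0]
    - [0,0.0244,0]
    - [0,0.0244,0]
    - [0,0.0244,0]
    - [0,0.0244,0]
    - [0,0.0244,0]
    - [0,0.0244,0]
    - [0,0,0]
    - [0,0,0]
  dr:
    - [0,0,0]
    - [0,0,0]
    - [0,0,0]
    - [0,0,0]
    - [0,0,0]
    - [0,0,0]
    - [0,0,-0.0417]
    - [0,0,-0.0417]
    - [0,0,-0.0417]
    - [0,0,-0.0417]
    - [0,0,-0.0417]
    - [0,0,-0.0417]
    - [0,0,0]
    - [0,0,0]

```text
time_s: 10.95
position: [0.4538, -0.1957, 0.1361]
tool_rot: [[-0.925, 0.291, 0.246], [0.281, 0.957, -0.074], [-0.257, 0.0, -0.966]]
ft_force: [0.1, -0.2, -1.4]
grip_width: 0.0543
```

Run:
```python
from h import *
im=snap('wrist','w6.png'); s=observe();print(s['position'],s['tool_rot'].round(3)); snap('scene','s6.png')
```

```text
[ 0.45407273 -0.1967396   0.13622389] [[-0.924  0.291  0.246]
 [ 0.282  0.957 -0.075]
 [-0.257 -0.    -0.966]]
```

View pics/w6.png

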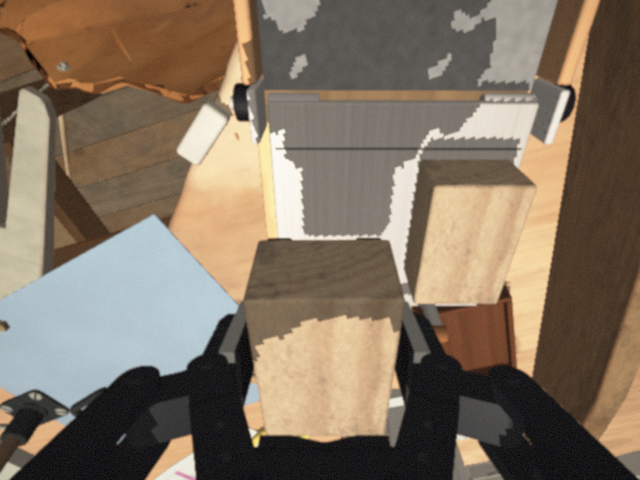

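View pics/s6.png

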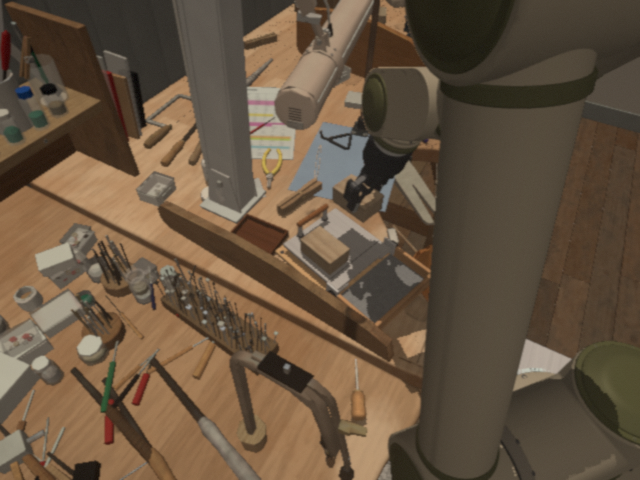

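Block two is held level over the right half and block one sits at about (465,240) in the wrist view. I'm lowering block two.

Request:
jog_arm:
  travel:
    - [0,-0.001,-0.025]
    - [0,0,-0.025]
    - [0,0,-0.015]
    - [0,0,-0.01]
    - [0,0,-0.006]
    - [0,0,-0.003]
    - [0,0,0]
    - [0,0,0]
  dr:
    - [0,0,0]
    - [0,0,0]
    - [0,0,0]
    - [0,0,0]
    - [0,0,0]
    - [0,0,0]
    - [0,0,0]
    - [0,0,0]

```text
time_s: 11.72
position: [0.4544, -0.1984, 0.0527]
tool_rot: [[-0.924, 0.293, 0.247], [0.283, 0.956, -0.076], [-0.258, -0.0, -0.966]]
ft_force: [0.5, 0.3, -1.6]
grip_width: 0.0545
```

Request:
jog_arm:
  travel:
    - [0,0,-0.002]
    - [0,0,-0.0015]
    - [0,0,0]
    - [0,0,0]
  dr:
    - [0,0,0]
    - [0,0,0]
    - [0,0,0]
    - [0,0,0]

```text
time_s: 12.05
position: [0.4547, -0.1983, 0.0496]
tool_rot: [[-0.924, 0.293, 0.248], [0.282, 0.956, -0.077], [-0.26, -0.001, -0.966]]
ft_force: [0.1, 0.0, 5.7]
grip_width: 0.0546
```

Request:
jog_arm:
  travel:
    - [0,0,0]
    - [0,0,0]
    - [0,0,0]
    - [0,0,0]
    - [-0.005,0.0015,0.02]
    - [-0.0075,0.002,0.03]
    - [-0.0075,0.002,0.03]
    - [-0.0075,0.002,0.03]
    - [-0.0075,0.002,0.03]
    - [0,0,0]
    - [0,0,0]
  dr:
    - [0,0,0]
    - [0,0,0]
    - [0,0,0]
    - [0,0,0]
    - [0,0,0]
    - [0,0,0]
    - [0,0,0]
    - [0,0,0]
    - [0,0,0]
    - [0,0,0]
    - [0,0,0]
  jaw: 0.063

```text
time_s: 12.97
position: [0.4193, -0.1886, 0.1899]
tool_rot: [[-0.923, 0.293, 0.248], [0.282, 0.956, -0.077], [-0.26, -0.001, -0.966]]
ft_force: [-0.0, -0.4, -0.4]
grip_width: 0.0629
```

Run:
```python
from h import *
im=snap('wrist','w7.png'); s=observe();print(s['position'],s['tool_rot'].round(3))
```

```text
[ 0.41899197 -0.18826024  0.18859365] [[-0.924  0.293  0.246]
 [ 0.283  0.956 -0.075]
 [-0.258  0.    -0.966]]
```

View pics/w7.png

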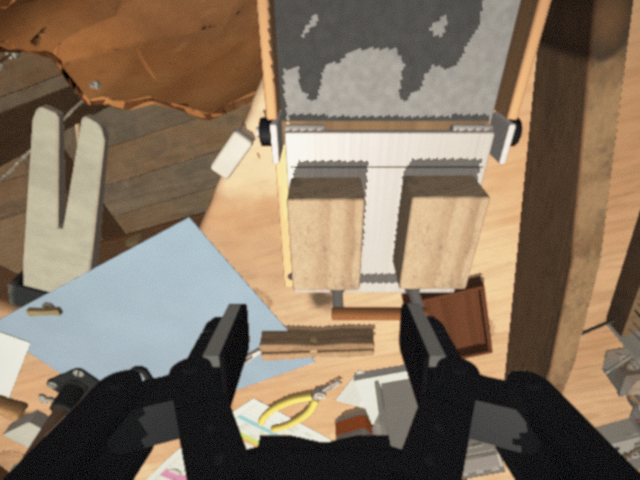

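Run:
```python
from h import *
im=ld('w7')
for n,z,l in [('R top',.074,[(288,193),(363,193),(361,291),(291,287)]),('L top',.074,[(405,195),(489,193),(474,292),(396,287)]),('line',.032,[(289,166),(489,167)]),('bar',.068,[(332,313),(404,314)]),('board lo',.032,[(287,131),(492,131)])]:
    P=[bs(onz(im,*p,z)).tolist() for p in l]; print(n,P,np.mean(P,0))
```

```text
R top [[0.003, -0.0717], [0.003, -0.02], [0.0929, -0.0165], [0.0886, -0.0739]] [ 0.046875 -0.045525]
L top [[0.0046, 0.0092], [0.0031, 0.0668], [0.0939, 0.0767], [0.0885, 0.0119]] [0.047525 0.04115 ]
line [[0.001, -0.0742], [0.0019, 0.0818]] [0.00145 0.0038 ]
bar [[0.1241, -0.0399], [0.1253, 0.0238]] [ 0.1247  -0.00805]
board lo [[-0.0266, -0.0742], [-0.0265, 0.077]] [-0.02655  0.0014 ]
```

Both blocks stand behind the line: centres about 45 mm uphill of it, at y about -48 mm and +39 mm. Next I turn the wrist 90° for the lift bar.

Request:
jog_arm:
  travel:
    - [0.0079,0.001,-0.003]
    - [0.0079,0.001,-0.003]
    - [0.0079,0.001,-0.003]
    - [0.0079,0.001,-0.003]
    - [0.0079,0.001,-0.003]
    - [0.0079,0.001,-0.003]
    - [0.0079,0.001,-0.003]
    - [0.0079,0.001,-0.003]
    - [0.0079,0.001,-0.003]
    - [0.0079,0.001,-0.003]
    - [0.0079,0.001,-0.003]
    - [0.0079,0.001,-0.003]
    - [0.0079,0.001,-0.003]
    - [0.0075,0.001,-0.003]
    - [0,0,0]
    - [0,0,0]
  dr:
    - [0.0276,-0.0084,-0.1084]
    - [0.0276,-0.0084,-0.1084]
    - [0.0276,-0.0084,-0.1084]
    - [0.0276,-0.0084,-0.1084]
    - [0.0276,-0.0084,-0.1084]
    - [0.0276,-0.0084,-0.1084]
    - [0.0276,-0.0084,-0.1084]
    - [0.0276,-0.0084,-0.1084]
    - [0.0276,-0.0084,-0.1084]
    - [0.0276,-0.0084,-0.1084]
    - [0.0276,-0.0084,-0.1084]
    - [0.0276,-0.0084,-0.1084]
    - [0.0276,-0.0084,-0.1084]
    - [0.0276,-0.0084,-0.1084]
    - [0,0,0]
    - [0,0,0]
  jaw: 0.032

```text
time_s: 14.35
position: [0.529, -0.1739, 0.1451]
tool_rot: [[0.289, 0.926, 0.243], [0.957, -0.279, -0.073], [0.0, 0.254, -0.967]]
ft_force: [-0.4, 0.5, -0.4]
grip_width: 0.0322
```

Run:
```python
from h import *
im=snap('wrist','w8.png'); s=observe();print(s['position'],s['tool_rot'].round(3),s['q'].round(1)); snap('scene','s8.png')
print(proj(im,s['position']),proj(im,[.549,-.1805,.068]))
```

```text
[ 0.52886025 -0.17410982  0.14563585] [[ 0.289  0.926  0.244]
 [ 0.957 -0.279 -0.074]
 [-0.     0.255 -0.967]] [-32.2  21.5  92.1   4.9  52.2 -18. ]
[322.17929159 314.12361314] [323.88255444 249.20511643]
```

View pics/w8.png

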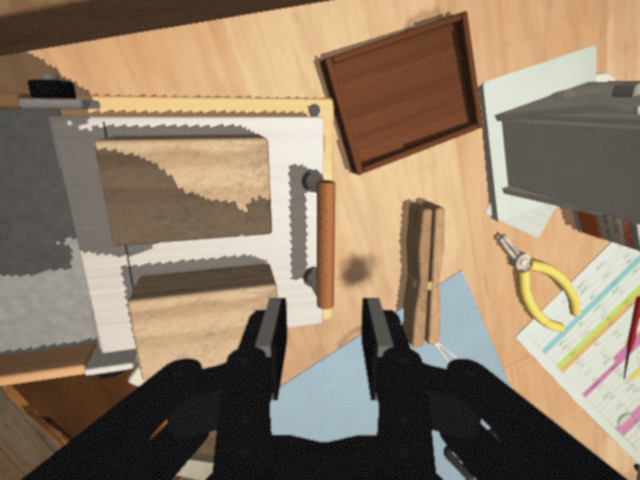

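View pics/s8.png

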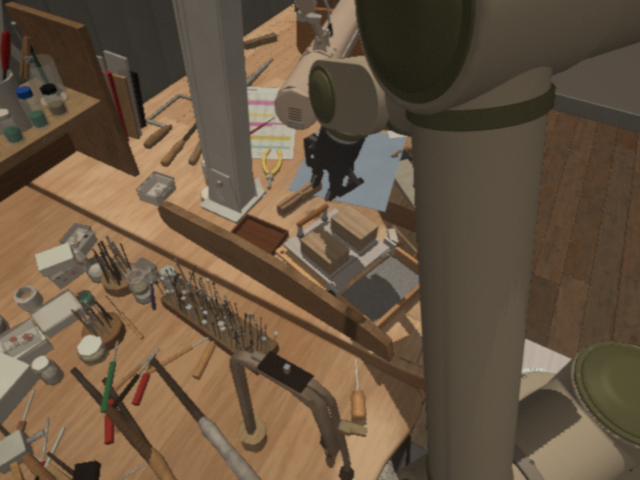

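The bar spans about (327,181) to (327,308) in the wrist view, within 4 px of the prediction. I'm descending onto it.

Request:
jog_arm:
  travel:
    - [0.0053,-0.0016,-0.02]
    - [0.0053,-0.0016,-0.02]
    - [0.0053,-0.0016,-0.02]
    - [0.004,-0.0012,-0.015]
    - [0.0035,-0.001,-0.013]
    - [0.002,-0.0006,-0.008]
    - [0,0,0]
    - [0,0,0]
  dr:
    - [0,0,0]
    - [0,0,0]
    - [0,0,0]
    - [0,0,0]
    - [0,0,0]
    - [0,0,0]
    - [0,0,0]
    - [0,0,0]

```text
time_s: 15.12
position: [0.5546, -0.182, 0.0509]
tool_rot: [[0.292, 0.925, 0.246], [0.957, -0.282, -0.075], [-0.0, 0.257, -0.967]]
ft_force: [-0.3, -0.5, 0.7]
grip_width: 0.0316
```

Run:
```python
from h import *
im=snap('wrist','w9.png'); s=observe();print(s['position'],s['ft_force'])
```

```text
[ 0.55477457 -0.18208414  0.05147186] [-0.82370188 -0.20425328 -1.13642711]
```

View pics/w9.png

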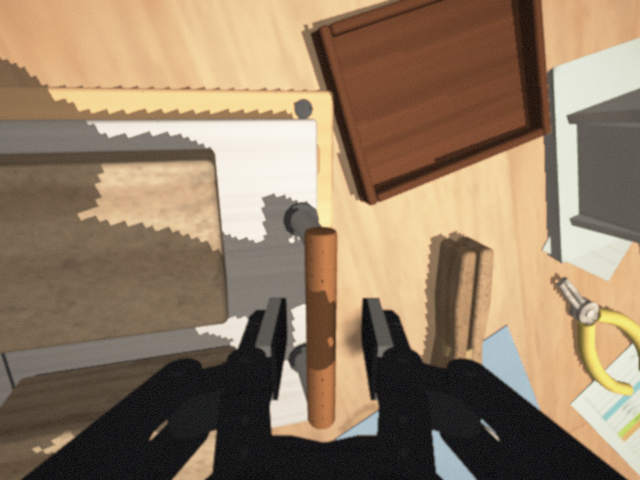

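The bar is centred between the jaws. Closing.

Request:
jog_arm:
  travel:
    - [0,0,0]
    - [0,0,0]
    - [0,0,0]
    - [0,0,0]
    - [0,0,0]
    - [0,0,0]
  dr:
    - [0,0,0]
    - [0,0,0]
    - [0,0,0]
    - [0,0,0]
    - [0,0,0]
    - [0,0,0]
  jaw: 0.004
  newtons: 60

```text
time_s: 15.67
position: [0.5533, -0.1816, 0.0513]
tool_rot: [[0.292, 0.925, 0.244], [0.957, -0.282, -0.074], [-0.0, 0.255, -0.967]]
ft_force: [-9.6, 0.7, 5.6]
grip_width: 0.0096
```

Run:
```python
import numpy as np
# bar rel hinge (148,44)mm; arc increments in (U,z) -> world
U=np.array([np.cos(np.radians(-17)),np.sin(np.radians(-17))])
r=np.array([.148,.044]); p0=r
T=np.linspace(0,.40,13)[1:]
for t in T:
    p=np.array([r[0]*np.cos(t)-r[1]*np.sin(t), r[0]*np.sin(t)+r[1]*np.cos(t)]); d=p-p0; p0=p
    print(round(t,3),(d[0]*U).round(4),d[1].round(4))
print(p-r)
```

```text
0.033 [-0.0015  0.0005] 0.0049
0.067 [-0.0016  0.0005] 0.0049
0.1 [-0.0018  0.0005] 0.0048
0.133 [-0.0019  0.0006] 0.0047
0.167 [-0.0021  0.0006] 0.0047
0.2 [-0.0022  0.0007] 0.0046
0.233 [-0.0024  0.0007] 0.0045
0.267 [-0.0025  0.0008] 0.0044
0.3 [-0.0027  0.0008] 0.0043
0.333 [-0.0028  0.0009] 0.0042
0.367 [-0.0029  0.0009] 0.0041
0.4 [-0.0031  0.0009] 0.004
[-0.02881738  0.0541606 ]
```

Request:
jog_arm:
  travel:
    - [-0.0007,0.0002,0.0025]
    - [-0.0008,0.0003,0.0025]
    - [-0.0008,0.0002,0.0025]
    - [-0.0008,0.0003,0.0024]
    - [-0.0009,0.0002,0.0024]
    - [-0.0009,0.0003,0.0024]
    - [-0.0009,0.0003,0.0024]
    - [-0.001,0.0003,0.0023]
    - [0,0,0]
  dr:
    - [0,0,0]
    - [0,0,0]
    - [0,0,0]
    - [0,0,0]
    - [0,0,0]
    - [0,0,0]
    - [0,0,0]
    - [0,0,0]
    - [0,0,0]

```text
time_s: 16.42
position: [0.5469, -0.1794, 0.0702]
tool_rot: [[0.292, 0.925, 0.244], [0.956, -0.283, -0.074], [0.001, 0.255, -0.967]]
ft_force: [-8.4, -2.0, -9.0]
grip_width: 0.0096
```

Run:
```python
from h import *
im=snap('wrist','w10.png'); s=observe();print(s['position'],s['ft_force'])
```

```text
[ 0.5469224  -0.17945008  0.07018363] [-7.72387829 -0.82963071 -8.4536482 ]
```

View pics/w10.png

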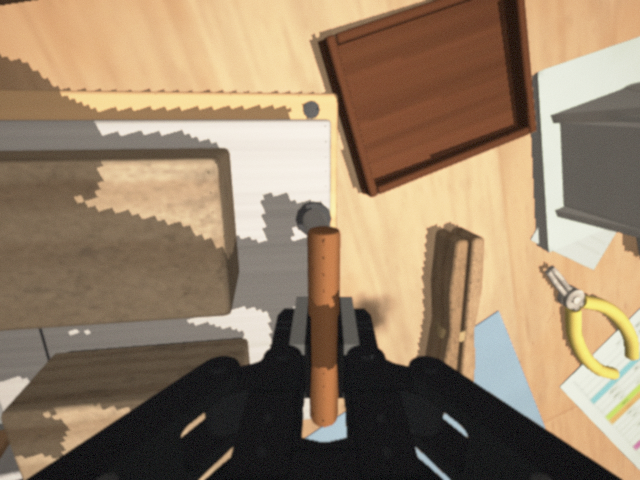

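The board rises with the bar. Continuing.

Request:
jog_arm:
  travel:
    - [-0.001,0.0003,0.0024]
    - [-0.0011,0.0003,0.0023]
    - [-0.0011,0.0003,0.0023]
    - [-0.0011,0.0004,0.0023]
    - [-0.0012,0.0003,0.0023]
    - [-0.0012,0.0004,0.0022]
    - [-0.0012,0.0004,0.0022]
    - [-0.0013,0.0004,0.0022]
    - [-0.0013,0.0004,0.0022]
    - [-0.0014,0.0004,0.0021]
    - [-0.0014,0.0004,0.0021]
    - [-0.0014,0.0005,0.0021]
    - [-0.0014,0.0004,0.0021]
    - [-0.0015,0.0005,0.002]
    - [0,0,0]
    - [0,0,0]
  dr:
    - [0,0,0]
    - [0,0,0]
    - [0,0,0]
    - [0,0,0]
    - [0,0,0]
    - [0,0,0]
    - [0,0,0]
    - [0,0,0]
    - [0,0,0]
    - [0,0,0]
    - [0,0,0]
    - [0,0,0]
    - [0,0,0]
    - [0,0,0]
    - [0,0,0]
    - [0,0,0]

```text
time_s: 17.8
position: [0.5299, -0.1743, 0.1014]
tool_rot: [[0.292, 0.924, 0.245], [0.956, -0.282, -0.075], [0.0, 0.257, -0.967]]
ft_force: [-7.9, -1.6, -11.3]
grip_width: 0.01
```

Run:
```python
from h import *
im=snap('scene','s11.png'); s=observe();print(s['position'],s['ft_force'])
a=cv2.imread('pics/s11.png')[130:350,220:460]; cv2.imwrite('pics/c11.png',cv2.resize(a,None,fx=2.7,fy=2.7,interpolation=cv2.INTER_CUBIC))
```

```text
[ 0.52992269 -0.1742795   0.10141028] [ -8.73685206  -1.63595025 -11.15368169]
```

View pics/c11.png

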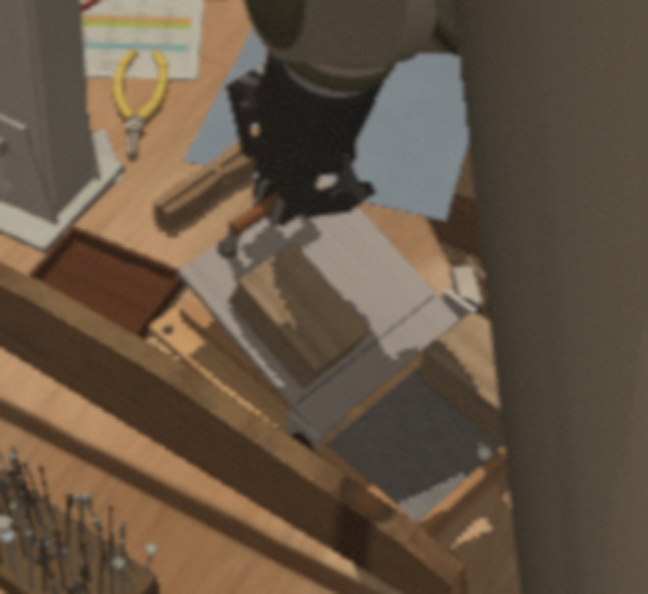

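The right block has slid into the tray and the left one holds. Now up to the stop.

Request:
jog_arm:
  travel:
    - [-0.0015,0.0005,0.002]
    - [-0.0015,0.0005,0.002]
    - [-0.0012,0.0004,0.0015]
    - [0,0,0]
    - [0,0,0]
  dr:
    - [0,0,0]
    - [0,0,0]
    - [0,0,0]
    - [0,0,0]
    - [0,0,0]

```text
time_s: 18.27
position: [0.5259, -0.1731, 0.1071]
tool_rot: [[0.292, 0.924, 0.246], [0.956, -0.282, -0.075], [-0.0, 0.257, -0.966]]
ft_force: [-6.8, -1.6, -11.1]
grip_width: 0.0098
```

Request:
jog_arm:
  travel:
    - [-0.0015,0.0005,0.002]
    - [-0.0008,0.0002,0.0012]
    - [0,0,0]
    - [0,0,0]
  dr:
    - [0,0,0]
    - [0,0,0]
    - [0,0,0]
    - [0,0,0]

```text
time_s: 18.6
position: [0.525, -0.1728, 0.1083]
tool_rot: [[0.293, 0.924, 0.247], [0.956, -0.283, -0.075], [0.001, 0.258, -0.966]]
ft_force: [12.9, -6.2, -39.2]
grip_width: 0.0097
```

Run:
```python
from h import *
im=snap('scene','s12.png'); s=observe();print(s['position'],s['ft_force'])
a=cv2.imread('pics/s12.png')[180:330,280:430]; cv2.imwrite('pics/c12.png',cv2.resize(a,None,fx=4,fy=4,interpolation=cv2.INTER_CUBIC))
```

```text
[ 0.52497621 -0.17281395  0.10826766] [ 12.89538607  -7.37386313 -38.87883948]
```

View pics/c12.png

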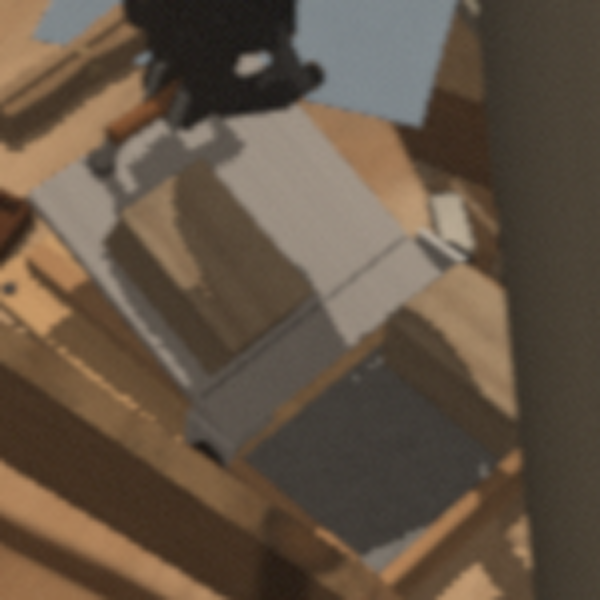

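The force rose to 39 N, so the board is at its stop. I'm relaxing, releasing and backing out.

Request:
jog_arm:
  travel:
    - [0.0005,0,-0.001]
    - [0,0,0]
    - [0,0,0]
    - [0,0,0]
    - [0,0,0]
    - [-0.003,0.001,0.012]
    - [-0.005,0.0015,0.02]
    - [-0.0075,0.002,0.03]
    - [-0.0075,0.002,0.03]
    - [-0.005,0.002,0.02]
    - [0,0,0]
    - [0,0,0]
  dr:
    - [0,0,0]
    - [0,0,0]
    - [0,0,0]
    - [0,0,0]
    - [0,0,0]
    - [0,0,0]
    - [0,0,0]
    - [0,0,0]
    - [0,0,0]
    - [0,0,0]
    - [0,0,0]
    - [0,0,0]
  jaw: 0.03

```text
time_s: 19.65
position: [0.4966, -0.164, 0.2222]
tool_rot: [[0.292, 0.923, 0.249], [0.956, -0.282, -0.077], [-0.001, 0.26, -0.965]]
ft_force: [0.1, -0.3, -0.5]
grip_width: 0.0299
```

Run:
```python
from h import *
im=snap('wrist','w13.png'); s=observe();print(s['position'],s['tool_rot'].round(3),s['ft_force'])
```

```text
[ 0.49631621 -0.16380222  0.22085941] [[ 0.292  0.924  0.247]
 [ 0.956 -0.282 -0.075]
 [-0.     0.258 -0.966]] [-0.05570332  0.47784316  0.16933413]
```

View pics/w13.png

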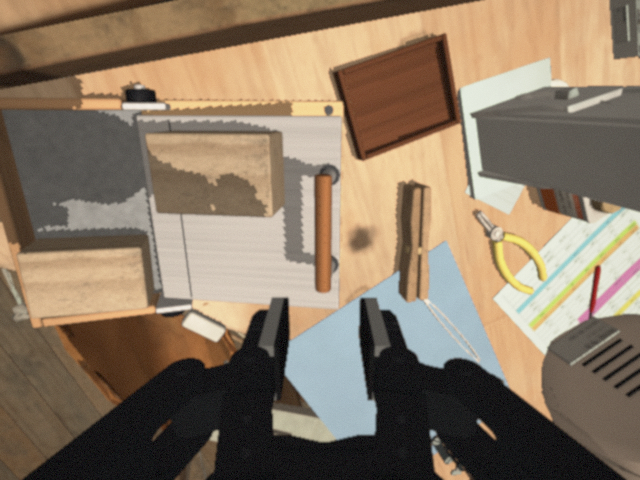

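```bash
cat >> h.py <<'E'
H=np.array([.4071,-.1370,.024])
def tf(t=.4):
    N=np.array([0,0,1.]); u=np.cos(t)*U+np.sin(t)*N; n=-np.sin(t)*U+np.cos(t)*N
    return u,n
def ontilt(im,p,h,t=.4):
    "board_start coords of pixel on plane h above board top"
    u,n=tf(t); c,d=ray(im,*p); o=H+n*(.008+h); X=c+d*((o-c)@n)/(d@n); r=X-H
    return np.round([r@u-.025,r@V],4)
def fromboard(x,y,z,t=.4):
    u,n=tf(t); return H+u*(x+.025)+V*y+n*(.008+z)
E
python3 - <<'E'
from h import *
im=ld('w13')
print('line',[ontilt(im,p,0).tolist() for p in [(170,130),(187,298)]])
print('up edge',[ontilt(im,p,0).tolist() for p in [(341,116),(339,303)]])
print('bar',[ontilt(im,p,.036).tolist() for p in [(324,176),(323,291)]])
P=[ontilt(im,p,.042).tolist() for p in [(148,133),(281,132),(271,216),(154,213)]]
print('blk',P,np.mean(P,0))
E
```

```text
line [[0.0014, 0.0687], [-0.003, -0.0751]]
up edge [[0.1324, 0.0791], [0.1329, -0.07]]
bar [[0.1252, 0.0423], [0.1244, -0.0413]]
blk [[0.0094, 0.0689], [0.0989, 0.0702], [0.0899, 0.0155], [0.005, 0.0145]] [0.0508   0.042275]
```

Run:
```python
from h import *
g=fromboard(.046,.041,.017);h=fromboard(.046,.041,.137);print(g,h,h-observe()['position'],(g-h))
print(tf())
```

```text
[ 0.47231504 -0.11406488  0.07467523] [ 0.42762673 -0.10040229  0.18520255] [-0.06868949  0.06339993 -0.03565687] [ 0.04468831 -0.01366259 -0.11052732]
(array([ 0.88081501, -0.26929217,  0.38941834]), array([-0.37240261,  0.1138549 ,  0.92106099]))
```

Request:
jog_arm:
  travel:
    - [-0.0049,0.0045,0]
    - [-0.0049,0.0045,0]
    - [-0.0049,0.0045,0]
    - [-0.0049,0.0045,0]
    - [-0.0049,0.0045,0]
    - [-0.0049,0.0045,0]
    - [-0.0049,0.0045,0]
    - [-0.0049,0.0045,0]
    - [-0.0049,0.0045,0]
    - [-0.0049,0.0045,0]
    - [-0.0049,0.0045,0]
    - [-0.0049,0.0045,0]
    - [-0.0049,0.0045,0]
    - [-0.0049,0.0045,0]
    - [0,0,-0.018]
    - [0,0,-0.018]
    - [0,0,0]
    - [0,0,0]
  dr:
    - [-0.0276,0.0084,0.1084]
    - [-0.0276,0.0084,0.1084]
    - [-0.0276,0.0084,0.1084]
    - [-0.0276,0.0084,0.1084]
    - [-0.0276,0.0084,0.1084]
    - [-0.0276,0.0084,0.1084]
    - [-0.0276,0.0084,0.1084]
    - [-0.0276,0.0084,0.1084]
    - [-0.0276,0.0084,0.1084]
    - [-0.0276,0.0084,0.1084]
    - [-0.0276,0.0084,0.1084]
    - [-0.0276,0.0084,0.1084]
    - [-0.0276,0.0084,0.1084]
    - [-0.0276,0.0084,0.1084]
    - [-0.0204,-0.0665,0]
    - [-0.0204,-0.0665,0]
    - [0,0,0]
    - [0,0,0]
  jaw: 0.076

```text
time_s: 21.2
position: [0.427, -0.1005, 0.1838]
tool_rot: [[-0.883, 0.293, 0.368], [0.271, 0.956, -0.111], [-0.384, 0.001, -0.923]]
ft_force: [0.4, -0.3, 0.1]
grip_width: 0.0759
```

Run:
```python
from h import *
im=snap('wrist','w14.png'); s=observe();print(s['position'],s['tool_rot'].round(3),s['ft_force'])
for x in(0.0055,.0905):
  for y in (.0135,.0685): print(proj(im,fromboard(x,y,.042)).round(0))
```

```text
[ 0.42811407 -0.10115259  0.1849851 ] [[-0.882  0.293  0.37 ]
 [ 0.27   0.956 -0.113]
 [-0.387  0.    -0.922]] [0.59795614 0.10732799 0.48850854]
[282. 184.]
[369. 184.]
[287. 303.]
[365. 303.]
```

View pics/w14.png

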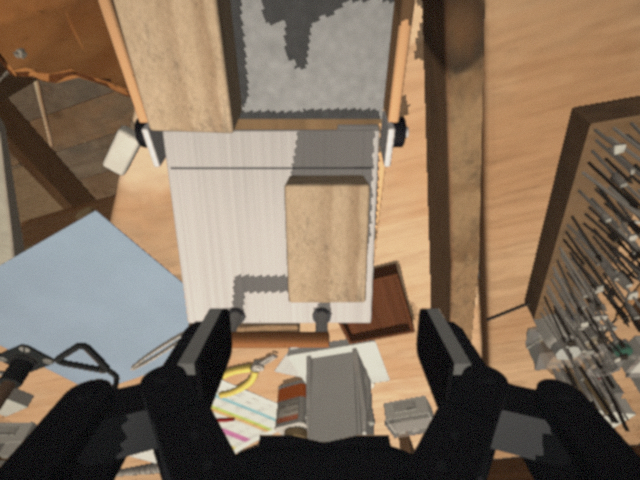

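The held block, corners about (286,183) to (365,301), matches the prediction within 4 px. Grasping it along the board normal.

Request:
jog_arm:
  travel:
    - [0.01,-0.003,-0.025]
    - [0.01,-0.003,-0.025]
    - [0.01,-0.003,-0.025]
    - [0.008,-0.0024,-0.02]
    - [0.006,-0.0018,-0.015]
    - [0,0,0]
    - [0,0,0]
  dr:
    - [0,0,0]
    - [0,0,0]
    - [0,0,0]
    - [0,0,0]
    - [0,0,0]
    - [0,0,0]
    - [0,0,0]

```text
time_s: 21.83
position: [0.4727, -0.1144, 0.075]
tool_rot: [[-0.881, 0.292, 0.371], [0.269, 0.956, -0.113], [-0.388, 0.001, -0.922]]
ft_force: [-1.1, 0.2, -0.1]
grip_width: 0.0762
```

Request:
jog_arm:
  travel:
    - [0,0,0]
    - [0,0,0]
    - [0,0,0]
    - [0,0,0]
    - [0,0,0]
    - [0,0,0]
    - [0,0,0]
  dr:
    - [0,0,0]
    - [0,0,0]
    - [0,0,0]
    - [0,0,0]
    - [0,0,0]
    - [0,0,0]
    - [0,0,0]
  jaw: 0.03
  newtons: 50

```text
time_s: 22.42
position: [0.4723, -0.1143, 0.0761]
tool_rot: [[-0.88, 0.293, 0.374], [0.269, 0.956, -0.115], [-0.392, -0.0, -0.92]]
ft_force: [-0.3, 1.9, 8.0]
grip_width: 0.0541
```

Request:
jog_arm:
  travel:
    - [-0.007,0.002,0.018]
    - [-0.01,0.003,0.025]
    - [-0.01,0.003,0.025]
    - [-0.01,0.003,0.025]
    - [-0.01,0.003,0.025]
    - [0,0,0]
    - [0,0,0]
  dr:
    - [0,0,0]
    - [0,0,0]
    - [0,0,0]
    - [0,0,0]
    - [0,0,0]
    - [0,0,0]
    - [0,0,0]

```text
time_s: 23.0
position: [0.4246, -0.1001, 0.194]
tool_rot: [[-0.88, 0.293, 0.374], [0.269, 0.956, -0.115], [-0.392, -0.001, -0.92]]
ft_force: [-0.2, -0.4, -2.2]
grip_width: 0.054
```

Run:
```python
from h import *
im=snap('wrist','w15.png'); s=observe();print(s['position'],s['tool_rot'].round(3),s['ft_force'],s['q'].round(1))
a=cv2.imread('pics/top0.png')[0:200,310:470]; a=cv2.resize(a,None,fx=2.6,fy=2.6,interpolation=cv2.INTER_CUBIC)
b=cv2.imread('pics/scene0.png')[0:220,140:300]; b=cv2.resize(b,None,fx=2.36,fy=2.36,interpolation=cv2.INTER_CUBIC)
cv2.imwrite('pics/c15.png',np.hstack([a[:519],b[:519]]))
```

```text
[ 0.42443645 -0.09997009  0.19275061] [[-0.881  0.293  0.372]
 [ 0.27   0.956 -0.114]
 [-0.389 -0.    -0.921]] [-0.03111256 -0.30283371 -1.04319192] [ -32.6    3.8  110.     8.6   44.3 -110.6]
```

View pics/c15.png

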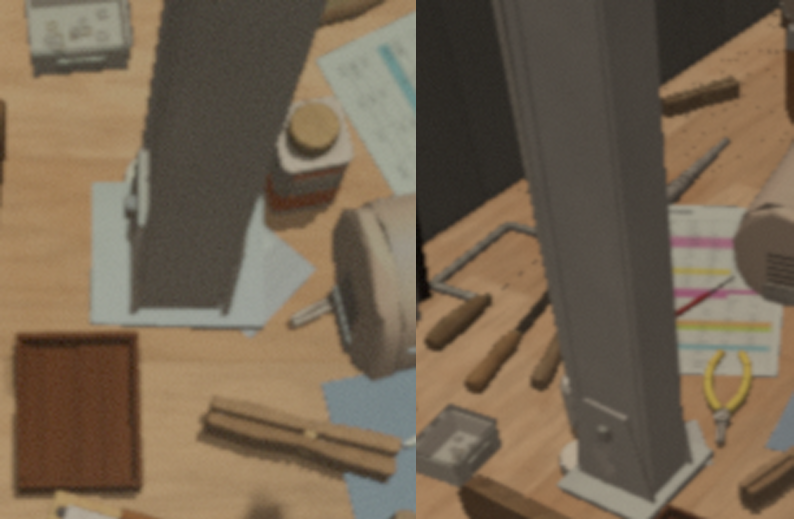

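View pics/w15.png

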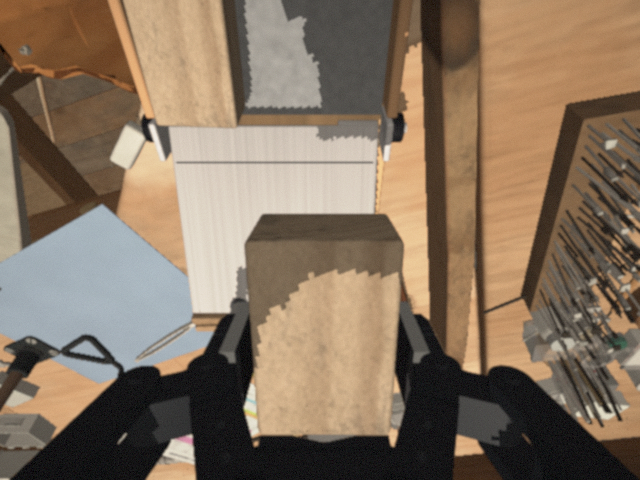

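Run:
```python
from h import *
A=ld('top0');B=ld('scene0')
print([onz(A,*p,.005).round(3)[:2] for p in [(362,117),(398,120),(346,125),(412,126)]])
# scene right bottom edge of column
print([onz(B,140+u/2.36,v/2.36,.005).round(3)[:2] for u,v in [(580-416,470),(660-416,503)]])
im=ld('w15'); p=np.array([.42444,-.09997,.19275]); u,n=tf(); 
# near top edge pixels on plane of block top, 25mm behind tcp along -toolz
c=p+n*.025
P=[]
for q in [(247,241),(402,241)]:
    o,d=ray(im,*q); P.append(o+d*((c-o)@n)/(d@n))
P=np.array(P); print('width',np.linalg.norm(P[0]-P[1]),'offset ctr u',(P.mean(0)-p)@u+.0425,'v',(P.mean(0)-p)@V)
```

```text
[array([ 0.729, -0.154]), array([ 0.724, -0.218]), array([ 0.714, -0.125]), array([ 0.713, -0.243])]
[array([ 0.814, -0.153]), array([ 0.719, -0.155])]
width 0.051832033623244136 offset ctr u 0.0015424068478306005 v -0.0007718666923561315
```

View pics/t3.png

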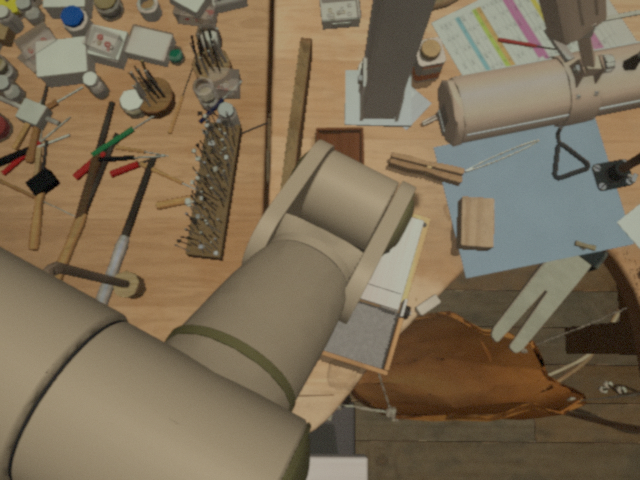

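Run:
```python
from h import *
A=ld('t3')
for z in (.3,.35,.4): print(z,[(onz(A,*p,z)[:2]-[.482,-.115]).round(3) for p in [(320,142),(365,155),(412,183),(410,210)]])
```

```text
0.3 [array([0.088, 0.033]), array([ 0.072, -0.023]), array([ 0.037, -0.081]), array([ 0.003, -0.078])]
0.35 [array([0.07 , 0.032]), array([ 0.055, -0.02 ]), array([ 0.022, -0.073]), array([-0.01, -0.07])]
0.4 [array([0.051, 0.032]), array([ 0.037, -0.016]), array([ 0.007, -0.066]), array([-0.022, -0.063])]
```

Request:
jog_arm:
  travel:
    - [0,0,0.002]
    - [0,0,0.002]
    - [0,0,0.002]
    - [0,0,0.002]
    - [0.022,-0.002,0]
    - [0.022,-0.001,0]
    - [0.022,-0.002,0]
    - [0.022,-0.001,0]
    - [0.022,-0.002,0]
    - [0.022,-0.001,0]
    - [0.022,-0.001,0]
    - [0.022,-0.002,0]
    - [0.022,-0.001,0]
    - [0.021,-0.001,0]
    - [0,0,0]
    - [0,0,0]
  dr:
    - [0.0292,0.0956,0]
    - [0.0292,0.0956,0]
    - [0.0292,0.0956,0]
    - [0.0292,0.0956,0]
    - [0,0,0.0314]
    - [0,0,0.0314]
    - [0,0,0.0314]
    - [0,0,0.0314]
    - [0,0,0.0314]
    - [0,0,0.0314]
    - [0,0,0.0314]
    - [0,0,0.0314]
    - [0,0,0.0314]
    - [0,0,0.0314]
    - [0,0,0]
    - [0,0,0]

```text
time_s: 24.38
position: [0.6439, -0.1139, 0.1979]
tool_rot: [[-1.0, -0.017, -0.004], [-0.017, 1.0, 0.001], [0.004, 0.001, -1.0]]
ft_force: [-1.3, -0.5, -2.4]
grip_width: 0.0537
```

Run:
```python
from h import *
im=snap('wrist','w16.png'); s=observe();print(s['position'],s['tool_rot'].round(3),s['ft_force'],s['q'].round(1)); snap('scene','s16.png');snap('top','t16.png')
```

```text
[ 0.64336091 -0.11390609  0.19860024] [[-1.    -0.017 -0.004]
 [-0.017  1.     0.001]
 [ 0.004  0.001 -1.   ]] [ 0.20248383  0.31550641 -1.83670541] [ -20.4   33.8   59.1   -0.    87.3 -111.4]
```

View pics/w16.png

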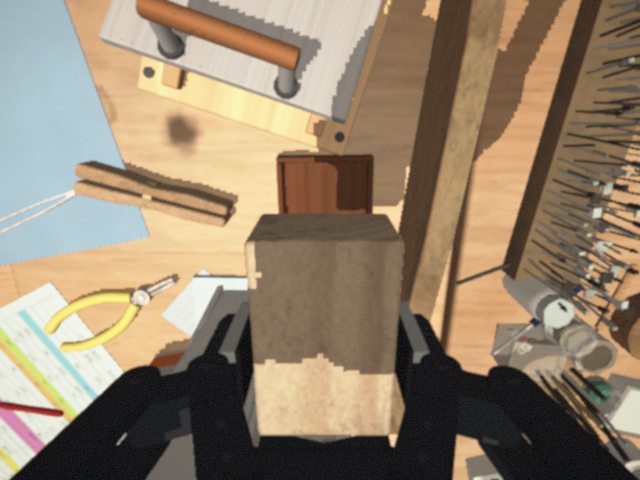

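View pics/s16.png

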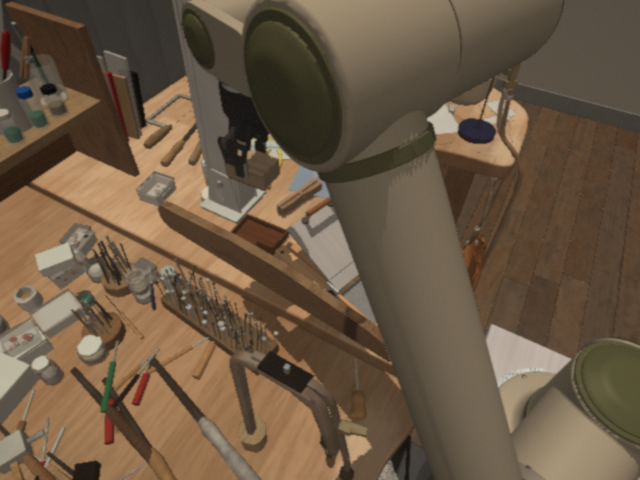

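View pics/t16.png

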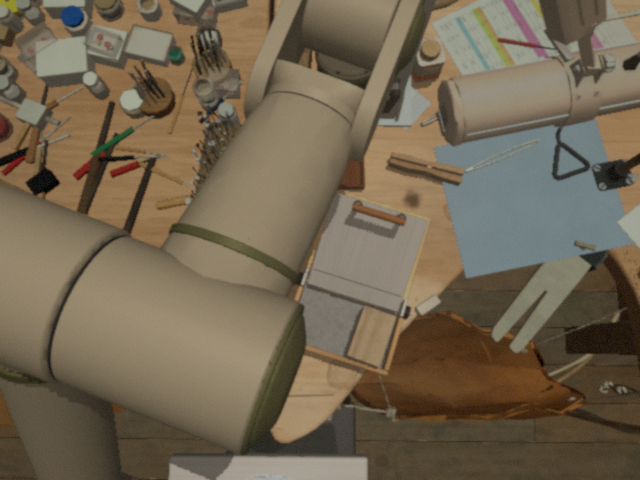

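Run:
```python
from h import *
im=ld('w16'); p=np.array([.64336,-.11391,.1986])
print('keep near corners',[onz(im,*q,.016).round(4) for q in [(277,156),(373,155)]], [proj(im,X).round(0) for X in [(.593,-.157,.016),(.592,-.073,.016)]])
for top in (.0225,.0255): print('blk near top',[(onz(im,*q,p[2]+top)-p).round(4)[:2] for q in [(248,241),(402,241)]])
# bottom near edge seen
```

```text
keep near corners [array([ 0.5973, -0.1556,  0.016 ]), array([ 0.5951, -0.074 ,  0.016 ])] [array([275., 151.]), array([374., 151.])]
blk near top [array([-0.0403, -0.0275]), array([-0.0411,  0.0245])]
blk near top [array([-0.0413, -0.0269]), array([-0.0421,  0.0239])]
```

Request:
jog_arm:
  travel:
    - [0.0015,0,-0.02]
    - [0.0015,0.0005,-0.03]
    - [0,0,-0.03]
    - [0,0,-0.03]
    - [0,0,-0.025]
    - [0,0,-0.015]
    - [0,0,-0.01]
    - [0,0,0]
    - [0,0,0]
  dr:
    - [0,0,0]
    - [0,0,0]
    - [0,0,0]
    - [0,0,0]
    - [0,0,0]
    - [0,0,0]
    - [0,0,0]
    - [0,0,0]
    - [0,0,0]

```text
time_s: 25.28
position: [0.6468, -0.1137, 0.0414]
tool_rot: [[-1.0, -0.017, 0.0], [-0.017, 1.0, -0.0], [-0.0, -0.0, -1.0]]
ft_force: [0.9, 0.2, -1.8]
grip_width: 0.0537
```

Run:
```python
from h import *
im=snap('wrist','w17.png'); s=observe();print(s['position'],s['ft_force']); snap('scene','s17.png')
a=cv2.imread('pics/s17.png')[120:280,180:340]; cv2.imwrite('pics/c17.png',cv2.resize(a,None,fx=3.5,fy=3.5,interpolation=cv2.INTER_CUBIC))
```

```text
[ 0.64720794 -0.11379866  0.04207156] [ 0.64756449 -0.58608072 -0.85461281]
```

View pics/w17.png

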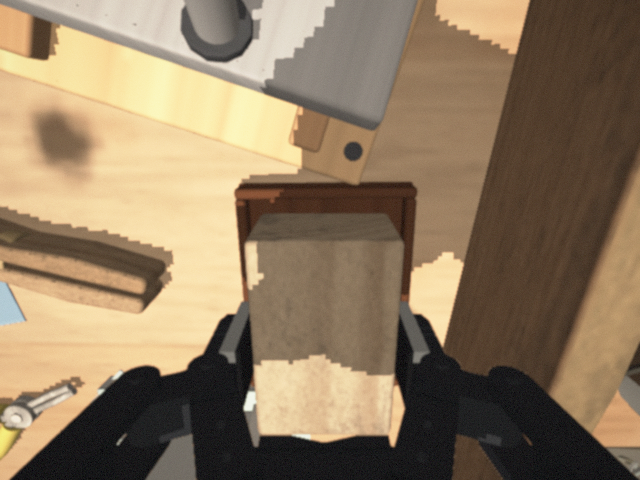

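View pics/c17.png

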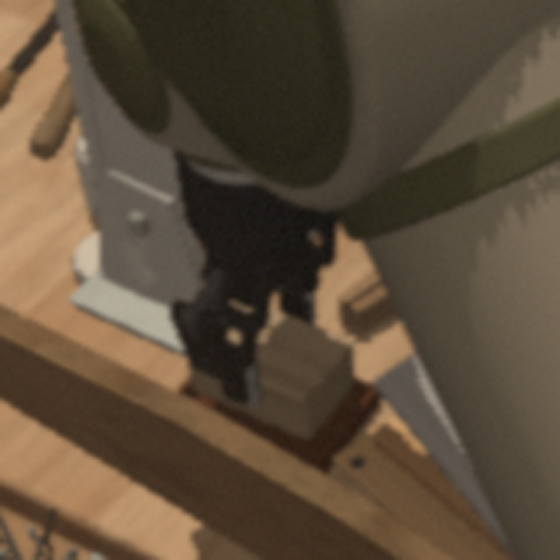

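Run:
```python
from h import *
im=ld('w17')
print([onz(im,*q,.016).round(4) for q in [(237,186),(416,186)]])
print('blk bottom near', proj(im,[.6472-.0415,-.115,.0235]), 'top near',proj(im,[.6472-.0415,-.115,.0655]))
```

```text
[array([ 0.5966, -0.155 ,  0.016 ]), array([ 0.5953, -0.0741,  0.016 ])]
blk bottom near [325.12066681 211.1075904 ] top near [325.4080254 242.81705  ]
```

Request:
jog_arm:
  travel:
    - [0.001,0,-0.008]
    - [0,0,-0.005]
    - [0,0,-0.003]
    - [0,0,-0.002]
    - [0,0,0]
    - [0,0,0]
  dr:
    - [0,0,0]
    - [0,0,0]
    - [0,0,0]
    - [0,0,0]
    - [0,0,0]
    - [0,0,0]

```text
time_s: 25.88
position: [0.6475, -0.1135, 0.0238]
tool_rot: [[-1.0, -0.017, -0.001], [-0.017, 1.0, -0.0], [0.001, -0.0, -1.0]]
ft_force: [-5.0, 1.0, 8.1]
grip_width: 0.0541
```

Contact came at the predicted height. Releasing and rising.

Request:
jog_arm:
  travel:
    - [0,0,0]
    - [0,0,0]
    - [0,0,0]
    - [0,0,0]
    - [0,0,0.015]
    - [0,0,0.025]
    - [0,0,0.03]
    - [0,0,0.03]
    - [0,0,0.03]
    - [-0.02,0,0.02]
    - [-0.03,0,0]
    - [-0.03,0,0]
    - [0,0,0]
    - [0,0,0]
  dr:
    - [0,0,0]
    - [0,0,0]
    - [0,0,0]
    - [0,0,0]
    - [0,0,0]
    - [0,0,0]
    - [0,0,0]
    - [0,0,0]
    - [0,0,0]
    - [0,0,0]
    - [0,0,0]
    - [0,0,0]
    - [0,0,0]
    - [0,0,0]
  jaw: 0.068

```text
time_s: 27.05
position: [0.5669, -0.1136, 0.1732]
tool_rot: [[-1.0, -0.016, -0.0], [-0.016, 1.0, -0.0], [0.0, -0.0, -1.0]]
ft_force: [0.1, 0.5, 0.2]
grip_width: 0.068
```

Run:
```python
from h import *
im=snap('wrist','w18.png'); s=observe();print(s['position'],s['ft_force']); snap('top','t18.png')
```

```text
[ 0.56795707 -0.11374564  0.17312497] [ 0.54517152 -0.52476508  0.2680454 ]
```

View pics/w18.png

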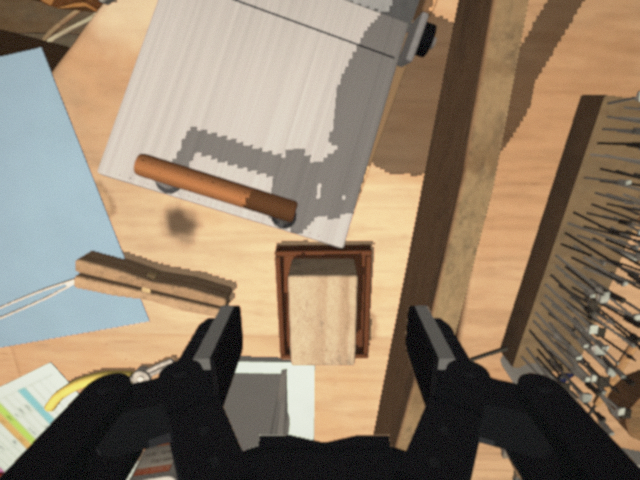

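View pics/t18.png

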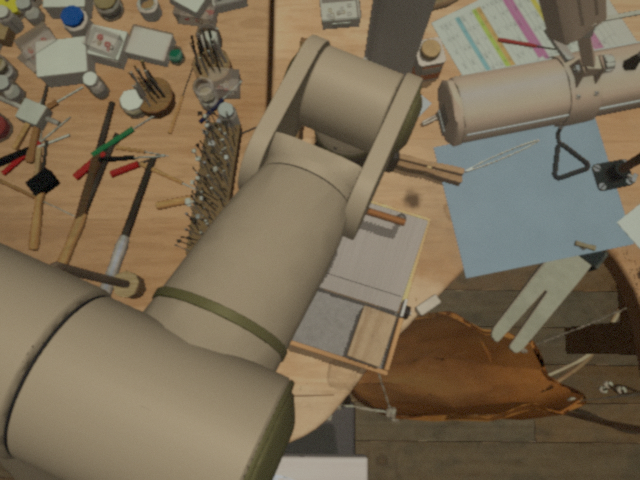

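Run:
```python
from h import *
im=ld('w18')
k=np.array([onz(im,*q,.016) for q in [(276,248),(372,245),(370,356),(280,357)]]); b=np.array([onz(im,*q,.047) for q in [(289,276),(358,276),(355,364),(292,364)]])
print(k.round(3)[:,:2].tolist(),k.mean(0),b.round(3)[:,:2].tolist(),b.mean(0))
A=ld('t18'); 
for z in(.052,.04):
  c=np.array([onz(A,*q,z) for q in [(364,306),(397,318),(380,367),(347,355)]]); r=c.mean(0)-(H-.052*U); print(c.round(3)[:,:2].tolist(),'catch xy',r@U,r@V)
c=ld('w16')
```

```text
[[0.595, -0.155], [0.591, -0.074], [0.703, -0.069], [0.705, -0.154]] [ 0.64861461 -0.1129909   0.016     ] [[0.607, -0.142], [0.606, -0.087], [0.688, -0.086], [0.689, -0.14]] [ 0.6477205  -0.11383648  0.047     ]
[[0.387, -0.153], [0.369, -0.206], [0.292, -0.178], [0.31, -0.126]] catch xy -0.004366356239283924 -0.047655134854429314
[[0.388, -0.154], [0.369, -0.208], [0.291, -0.18], [0.31, -0.127]] catch xy -0.0037703438196331042 -0.04848811785797105
```

Run:
```python
from h import *
print(observe()['ft_force'],observe()['time_s']); print(close_job())
```

```text
[ 0.27652239 -0.46773599 -1.44582982] 27.15
the job is handed in; nothing more can be done
None
```

The job is handed in after about 27 s of the 70 s allowed. The block that slipped is in the catch tray and the one that held is in the keep tray. The hand-in gives no verdict, so this rests on my own measurements.

- **Placing:** I stood both blocks on the lowered board behind the line, centres about 45 mm uphill of it. The block from the left of the fence went on the left, and the one from the blue mat on the right.
- **Tilting:** I raised the board by its bar until the force jumped to 39 N at the stop. The right-hand block slid off; the left-hand one stayed where it was.
- **Keep tray:** The held block is about 1 mm from the tray's middle along each axis. It touched down at the expected height and its outline looks flat.
- **Catch tray:** The slid block's centre is about 4 mm downhill of the tray's middle and 48 mm to one side of it, well within limits.
- **Bystanders:** The ring clamp and the eraser look unmoved in the last pictures. I checked them by eye and did not re-measure them.
- **Robot:** The arm was clear of everything at hand-in, with only sensor noise on the force reading (under 2 N).

The only disagreement was about 4 mm in the keep tray's near edge between the top and wrist cameras. I aimed between the two values, and the last wrist view came out close to the top one.

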